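Pin the tasting arm into its fork

ROBOT

A 6-joint arm with a two-finger parallel gripper is mounted at the origin on the work surface. World frame = base frame: x ahead of the robot, y to its left, z up, the work surface at z = 0. Lengths are in mm, angles in rad, forces in N, time in s.
With the tool pointing down it reaches from about 350 to 975 mm from the base axis. Payload 7.1 kg.
Tool frame: the origin (TCP) lies on the centre line of the jaws, within the pads' length; the fingertips stand 8 mm ahead of it and the grasp point (between the pads) lies 11 mm behind it; z points along the fingers, x is the direction in which the jaws open and shut, and the axes are right-handed (so a half turn about z gives the same grasp; the last joint's range is limited). The gripper opens to 88 mm and grips with 3 to 60 N. Pads are 20 mm wide; open, the fingers measure 115 mm over their backs; the gripper's body (75 mm by 178 mm) begins 61 mm behind the grasp point.
Start: joints at [-1.276, 0.423, 1.63, -0, 1.089, -0.019], TCP at [192.94, -594.457, 207.175] pointing down, gripper open.
Joint ranges: [-3, 3], [-0.9, 2.11], [0.09, 2.58], [-1.31, 4.45], [0.11, 2.69], [-2.54, 2.54]. Speed limits (rad/s): [2.39, 2.39, 3.01, 3.14, 3.14, 3.14].

INTERFACE

Orientations are given as a rotation vector (axis times angle).
In Python, from workcell import ctrl gives the robot as it stands.
- The arm moves only by the shell command python3 -m handwheel 'ROWS'. ROWS is JSON, a list of rows, each a list of 3 entries, a list of its own where there are three numbers: the turn, a rotation vector about the tool's x, y, z in rad, then the shift along the tool's x, y, z in mm, then the opening, from 0 (shut) to 1 (fully open). In form: [[[ax, ay, az], [tx, ty, tz], jaw], ...]. A call has exactly 10 rows; each row shifts and turns the pose as measured when the row begins, along the tool's axes as they then stand; what a row does not reach is not made up. A row lasts 1/12 s, in which the tool goes at most 41.7 mm and 7.16 degrees, less where a joint would pass 70% of its speed; a pose out of reach is approached as far as the arm can. A call with a gripper value outside its range is refused whole. The fingers move at their own pace and stop on an object; the grip force is fixed at half the most. Time passes only in rows, so rows that do not move let the fingers close, or fill a call up. It gives the time, the measured TCP pose, the force and the opening at its end, in the units of the state.
- ctrl.get_obs(): the state, without advancing time (a new reading comes with each control period).
- ctrl.get_image(name): name is "scene" or "top" or "wrist"; returns a dict with "pixels" (480x640x3 uint8, red, green, blue), "camera_matrix" (3x3 intrinsics, pixels), "rvec" (rotation vector, rad) and "tvec" (3), from world to camera coordinates, as OpenCV has them. Camera axes: x right, y down, z forward; pixel columns grow to the right and rows downward; lengths in mm; the calibration is good to about 2 mm. The wrist camera is an equidistant fisheye: a pixel r from the principal point sees the ray r / f radians off the axis. A picture is of the moment at which its call begins. There is no depth.
- ctrl.close_job(): hands the job in, once; it reports no verdict.
Trained networks look in a picture, given as the dict that the camera call returned (one of the last four; its "shot" number tells which), for a name from the list of things; names that differ only in an ending like _2 or _b are one class to them, and where a whole thing is asked for, a point or a joint stands for the part that bears it (a point fixed in the world has none). Each returns a list of dicts, best first, with "score" (0 to 1); they miss things now and then, are a little off and sometimes report something else, mostly with a low value. They report only what shows in the picture. A call takes as long as a camera call. They do not tell look-alikes from the thing itself.
- ctrl.look_for(picture, query): "position" ([x, y, z] in mm, in the coordinates of the camera as it stood for that picture, good to about 4 mm: the middle of the surface that is visible of it).
- ctrl.spot_point(picture, query): "position" ([x, y, z] in mm, in the coordinates of the camera as it stood for that picture, good to about 4 mm: a listed point, or the origin of a listed thing).
The state is a dict: "t": time; "qpos": joint angles; "qvel": joint speeds; "joint_torque": joint torques, N m; "ee_pos": TCP position; "orientation": TCP orientation; "ft_force": force on the tool from outside, world axes, zero at the start; "moment": the same for the moment, N m; "width": finger opening in mm.
Only numpy, scipy, OpenCV 4.12 (cv2) and the standard library are available. Lean on these libraries where they do the work, as an engineer would, in place of code of your own. Each camera call takes 0.05 s, during which the arm holds its last target.

TASK

On the chocolate-shop counter, slide the oak tasting arm so that its steel tongue goes in between the two ears of the fork, then take the steel hinge pin from its wooden rest and pass it down through the upper ear, the tongue's eye and the lower ear until its collar sits flush on the upper ear. The fork's sprung buffer pushes the tongue back a few millimetres towards the mouth, out of line with the holes, so work the pin's thin end into the eye by feel, let its cone draw the eye into line, and never force the pin, the tasting arm or the fork; leave the other goods on the counter where they are and let go at the end.

Things in the scene. Friction and masses are not known exactly. Their poses are not given: they have to be found in the camera images.
- fork: Dark steel fork (clevis) on an oak block. Origin: on the vertical axis of its two ear holes, at counter height. Own +x points into the fork; the mouth opens to -x. Lower ear z 19 to 27 mm, upper ear z 43 to 51, each 60 wide, from x -20 to +30; steel back to x 42; oak block x 42 to 92, 80 wide, 48 high. Two upright cheeks 32 mm apart between the ears guide the tongue, flaring to 44 at the mouth.
- buffer (a joint): Sprung buffer at the back of the fork, 0 (free) to 0.0075 m (at its stop), moving along the fork's +x. The tongue's tip meets it with the eye 6 mm short of the hole axis; at 0.006 the eye is in line. 5.5 N at first touch, 6 N in line; let go, it slides the arm back until the eye is about 6 mm short (towards the mouth). The pin's cone, once in the eye, draws it into line as it goes down.
- fork_hole (a point): Centre of the upper ear's hole at its top face, 51 mm above the counter. Axes as fork. The holes of both ears are 15 mm across with a 1.5 mm chamfer, so the thin end of the pin's cone has some mm of play in them.
- swing_grip (a point): Loose tasting arm (about 0.28 kg) lying on the counter: oak bar 170 x 46 x 42 mm (high) with a steel tongue at one end. This point: bare part of the bar, to be pinched across its 46 mm width, 21 mm above the counter, 95 mm behind the eye. x axis along the bar towards the tongue, z up. The bar spans 55 mm ahead to 115 mm behind; small dishes on top from 38 mm behind.
- swing_eye (a point): Centre of the 14 mm through eye (sharp-edged) in the arm's tongue, 35 mm above the counter. The tongue is 28 mm wide, 10 mm thick (30 to 40 mm above the counter), reaches 56 mm out of the bar's end; its tip is 16 mm beyond the eye. Axes as swing_grip.
- pin_grip (a point): Loose steel hinge pin, upright, 0.09 kg: middle of its plain round knob (18 mm across, 44 tall), the part to grip. Below the knob: a collar 26 mm across, 6 thick (underside 28 mm below this point), then a 12 mm shank 45 mm long ending in a cone. z points from nose to knob.
- pin_nose (a point): Lowest point of the pin: flat 5 mm end of a cone 16 mm long that widens to the 12 mm shank; 45 mm below the collar's underside, 73 mm below pin_grip.
- rest: Fixed wooden block 60 x 60 x 50 mm with a 15 mm hole 47 mm deep in its top where the pin stands at the start, collar on the block's top. Origin: centre of its underside.
- jar: Bystander, leave alone: small glass jar with black lid, 60 mm across, 85 high. Origin at its underside.
- can: Bystander, leave alone: round can, 68 mm across, 100 high. Origin at its underside.
- carton: Bystander, leave alone: flat black carton 100 x 70 x 22 mm. Origin at its underside.
- bar_box: Bystander, leave alone: flat cardboard box 75 x 160 x 12 mm. Origin at its underside.
- bowl: Bystander, leave alone: white ceramic bowl, 110 mm across, 45 high. Origin at its underside.
- brush: Bystander, leave alone: counter brush lying down. Origin at its underside.
- syrup: Bystander, leave alone: amber glass bottle, 60 mm across, 180 high. Origin at its underside.
Mind the look-alikes: they are no part of the job. Leave any purple look-alike of the part that bears swing_grip alone. Several things look just like the part that bears pin_grip: the one meant starts nearest to the robot's base.

How it is judged:
By the outcome, as a careful person would: the job done as asked, in the order asked, and still so for the second after the job is handed in, with the robot touching nothing.
It also fails if it takes over 72 s, if anything falls off the work surface, if the arm or the gripper's body presses on something with over 40 N, if the wrist force passes 120 N, or if a joint passes its speed limit or range.

## Working session

There is one attempt and no reset: what is moved stays moved. The work goes in short steps, Python scripts to look and compute and a shell command to move; the robot and the scene stay as the last step left them, time stands still between calls to the robot, and variables do not carry over. Pictures are saved under pics/ and viewed, and the job is handed in when it is done.

```bash
ls; mkdir -p pics; cat > h.py <<'E'
import numpy as np, cv2
from workcell import ctrl
from scipy.spatial.transform import Rotation as R
def snap(n,f):
    p=ctrl.get_image(n); cv2.imwrite('pics/'+f,p['pixels'][:,:,::-1]); return p
def toW(p,x):
    Rm=R.from_rotvec(np.ravel(p['rvec'])).as_matrix(); return Rm.T@(np.array(x)-np.ravel(p['tvec']))
def ray(p,u,v,fish=False):
    K=np.array(p['camera_matrix']); a=(u-K[0,2])/K[0,0]; b=(v-K[1,2])/K[1,1]
    if fish:
        r=np.hypot(a,b); d=np.array([np.sin(r)*a/max(r,1e-9),np.sin(r)*b/max(r,1e-9),np.cos(r)])
    else: d=np.array([a,b,1.])
    Rm=R.from_rotvec(np.ravel(p['rvec'])).as_matrix()
    o=-Rm.T@np.ravel(p['tvec']); d=Rm.T@d; return o,d/np.linalg.norm(d)
def atz(p,u,v,z,fish=False):
    o,d=ray(p,u,v,fish); return o+d*(z-o[2])/d[2]
def tri(rs):
    A=np.zeros((3,3));b=np.zeros(3)
    for o,d in rs:
        P=np.eye(3)-np.outer(d,d);A+=P;b+=P@o
    x=np.linalg.solve(A,b); return x,[np.linalg.norm((np.eye(3)-np.outer(d,d))@(x-o)) for o,d in rs]
def proj(p,X,fish=False):
    Rm=R.from_rotvec(np.ravel(p['rvec'])).as_matrix(); c=Rm@np.array(X,float)+np.ravel(p['tvec']);K=np.array(p['camera_matrix'])
    if fish:
        th=np.arctan2(np.hypot(c[0],c[1]),c[2]); n=np.hypot(c[0],c[1])+1e-9; a,b=th*c[0]/n,th*c[1]/n
    else: a,b=c[0]/c[2],c[1]/c[2]
    return np.array([K[0,0]*a+K[0,2],K[1,1]*b+K[1,2]])
E
python3 - <<'E'
from h import *
np.set_printoptions(precision=1,suppress=True)
print(ctrl.get_obs())
for n in ['scene','top','wrist']:
    p=snap(n,n+'0.png'); print(n,p['camera_matrix'],-R.from_rotvec(np.ravel(p['rvec'])).as_matrix().T@np.ravel(p['tvec']))
    for q in ['fork_hole','swing_grip','swing_eye','pin_grip','pin_nose','rest','fork']:
        for f in ctrl.spot_point(p,q)[:5]:
            print(q,round(f['score'],2),toW(p,f['position']),proj(p,toW(p,f['position']),n=='wrist'))
E
```

```text
pics
{'t': 0.0, 'qpos': array([-1.3,  0.4,  1.6,  0. ,  1.1, -0. ]), 'qvel': array([ 0.,  0.,  0., -0., -0.,  0.]), 'joint_torque': array([  0. , -54.5, -27.4,   0.1,   0. ,  -0. ]), 'ee_pos': array([ 192.8, -593.9,  206.4]), 'orientation': array([-2.5,  1.8,  0. ]), 'ft_force': array([0.2, 0.2, 0.3]), 'moment': array([0., 0., 0.]), 'width': 87.7853584938566}
scene [[497.5   0.  312.8]
 [  0.  497.5 233.8]
 [  0.    0.    1. ]] [1050.1  496.8  909.3]
fork_hole 0.46 [465.5  39.1   0. ] [328.1 267.2]
swing_grip 0.82 [546.1   3.5  19.6] [293.8 275.4]
swing_grip 0.57 [ 232.6 -291.9   26.5] [288.6 155.3]
swing_grip 0.46 [466.1 302.3  78.4] [431.  307.2]
swing_eye 0.76 [ 143.2 -325.8   36.6] [300.1 133.5]
swing_eye 0.75 [564.6 -92.5  34.9] [257.2 255.6]
pin_grip 0.74 [506.4 404.3  78.3] [467.5 349.8]
pin_grip 0.72 [ 585.2 -179.4    1.4] [226.8 252.3]
pin_grip 0.68 [464.1 299.6  77.5] [430.3 306.1]
pin_grip 0.52 [465.8  36.5   0.9] [327.2 266.6]
pin_nose 0.87 [508.  405.5  -1.7] [459.  371.4]
rest 0.61 [469.2 312.    3.1] [428.5 331.2]
fork 0.61 [ 586.6 -181.6    2.6] [225.7 251.9]
fork 0.23 [ 447.3 -231.2    2.3] [251.7 211.7]
top [[624.2   0.  320.9]
 [  0.  624.2 245.5]
 [  0.    0.    1. ]] [ 172.3    5.  1570. ]
fork_hole 0.65 [ 589.8 -179.2   49.5] [393.2 197.9]
swing_grip 0.77 [547.3   3.9  20.2] [320.6 217.5]
swing_eye 0.82 [564.8 -88.   35.7] [356.8 209.1]
pin_grip 0.69 [509.2 404.5  74.3] [157.4 228.3]
pin_grip 0.43 [468.2 306.5  79.4] [196.4 244.1]
pin_nose 0.55 [512.9 403.7   2. ] [165. 233.]
rest 0.64 [470.3 305.6  -3.1] [203.1 249.5]
fork 0.78 [ 588.4 -181.1    2.3] [391.8 203.3]
wrist [[371.6   0.  322.4]
 [  0.  371.6 245.9]
 [  0.    0.    1. ]] [ 270.3 -569.5  385.2]
swing_grip 0.97 [ 231.8 -290.    17.9] [ 76.3 108.2]
swing_eye 0.81 [ 145.1 -329.1   32.3] [ 81.5 190.9]
```

View pics/scene0.png

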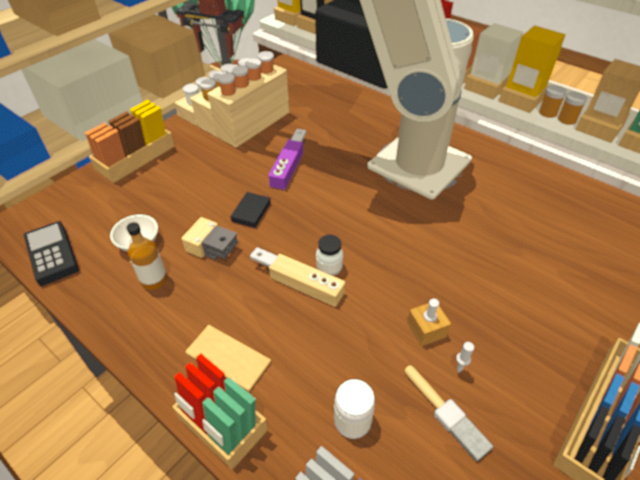

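View pics/top0.png

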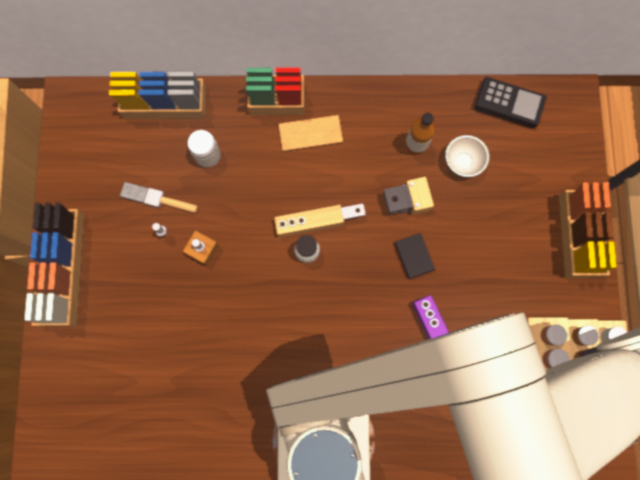

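View pics/wrist0.png

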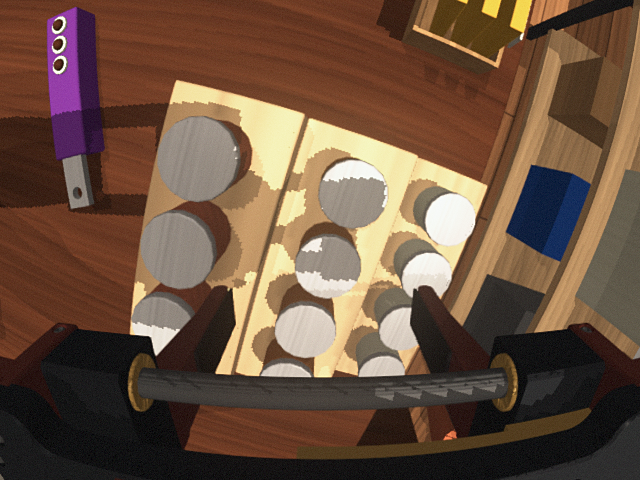

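The scene picture shows the fork at about (215,240), the oak arm at (300,275), the jar beside it at (330,255) and the pin in its rest at (431,310). A look-alike pin stands free at (466,355). The purple arm is at (287,163). Next I'll work out the tool axes and locate the bystanders.

```bash
cat >> h.py <<'E'
def yawdown(th):  # tool x axis at world angle th, z down
    c,s=np.cos(th),np.sin(th); return np.array([[c,s,0],[s,-c,0],[0,0,-1.]])
def plan(target,th=None,n=None,vmax=36):
    o=ctrl.get_obs(); Rm=R.from_rotvec(o['orientation']).as_matrix(); p=np.array(o['ee_pos'],float)
    Rt=Rm if th is None else yawdown(th)
    rv=R.from_matrix(Rm.T@Rt).as_rotvec(); d=np.array(target)-p
    if n is None: n=max(1,int(np.ceil(max(np.linalg.norm(d)/vmax,np.degrees(np.linalg.norm(rv))/6.5))))
    print('n',n,'dworld',d.round(1),'turn',rv.round(3),'tool shift if no turn',(Rm.T@d).round(2))
    Rc=Rm
    for i in range(n):
        print('[%s,%s]'%(np.round(rv/n,4).tolist(),np.round(Rc.T@d/n,1).tolist())); Rc=Rc@R.from_rotvec(rv/n).as_matrix()
def st():
    o=ctrl.get_obs(); Rm=R.from_rotvec(o['orientation']).as_matrix()
    print('t',o['t'],'p',np.round(o['ee_pos'],1),'yaw',np.degrees(np.arctan2(Rm[1,0],Rm[0,0])).round(2),'z',Rm[:,2].round(3),'F',np.round(o['ft_force'],1),'M',np.round(o['moment'],2),'w',round(o['width'],1),'q',np.round(o['qpos'],2))
E
python3 - <<'E'
from h import *
np.set_printoptions(precision=1,suppress=True)
st()
o=ctrl.get_obs();print(R.from_rotvec(o['orientation']).as_matrix())
p=snap('wrist','w0.png');Rm=R.from_rotvec(o['orientation']).as_matrix();c=-R.from_rotvec(np.ravel(p['rvec'])).as_matrix().T@np.ravel(p['tvec'])
print('cam in tool',Rm.T@(c-o['ee_pos']),'axis',Rm.T@R.from_rotvec(np.ravel(p['rvec'])).as_matrix()[2])
p=snap('top','t1.png')
for q in ['jar','can','carton','bar_box','bowl','brush','syrup']:
    f=ctrl.spot_point(p,q); 
    if f: print(q,round(f[0]['score'],2),toW(p,f[0]['position']))
from math import *
plan([520,-95,260],radians(165+0))
E
```

```text
t 1.2 p [ 192.9 -594.4  207.2] yaw -72.02 z [ 0.  0. -1.] F [ 0.7  0.1 -0.4] M [ 0. -0. -0.] w 87.7 q [-1.3  0.4  1.6  0.   1.1 -0. ]
[[ 0.3 -1.   0. ]
 [-1.  -0.3  0. ]
 [-0.  -0.  -1. ]]
cam in tool [   0.1  -81.3 -178. ] axis [0.  0.3 1. ]
jar 0.57 [462.7  36.8   0.2]
can 0.95 [720.2 299.5  -1.2]
carton 0.67 [ 451.  -229.8    0.7]
bar_box 0.86 [778.5  31.4   0.3]
bowl 0.62 [ 698.3 -374.1    0.3]
brush 0.67 [ 452.3 -231.    -1.9]
syrup 0.87 [ 749.7 -244.6    4.7]
n 19 dworld [327.1 499.5  52.8] turn [ 0.  -0.   2.1] tool shift if no turn [-374.1 -465.3  -52.8]
[[0.0, -0.0, 0.113],[-19.7, -24.5, -2.8]]
[[0.0, -0.0, 0.113],[-22.3, -22.1, -2.8]]
[[0.0, -0.0, 0.113],[-24.7, -19.5, -2.8]]
[[0.0, -0.0, 0.113],[-26.7, -16.5, -2.8]]
[[0.0, -0.0, 0.113],[-28.4, -13.4, -2.8]]
[[0.0, -0.0, 0.113],[-29.7, -10.1, -2.8]]
[[0.0, -0.0, 0.113],[-30.7, -6.7, -2.8]]
[[0.0, -0.0, 0.113],[-31.3, -3.2, -2.8]]
[[0.0, -0.0, 0.113],[-31.4, 0.3, -2.8]]
[[0.0, -0.0, 0.113],[-31.2, 3.9, -2.8]]
[[0.0, -0.0, 0.113],[-30.6, 7.4, -2.8]]
[[0.0, -0.0, 0.113],[-29.5, 10.7, -2.8]]
[[0.0, -0.0, 0.113],[-28.1, 14.0, -2.8]]
[[0.0, -0.0, 0.113],[-26.4, 17.1, -2.8]]
[[0.0, -0.0, 0.113],[-24.3, 20.0, -2.8]]
[[0.0, -0.0, 0.113],[-21.9, 22.6, -2.8]]
[[0.0, -0.0, 0.113],[-19.2, 24.9, -2.8]]
[[0.0, -0.0, 0.113],[-16.3, 26.9, -2.8]]
[[0.0, -0.0, 0.113],[-13.1, 28.5, -2.8]]
```

```bash
python3 - <<'E'
from h import *
from math import *
plan([550,-85,260],radians(11),n=20)
E
```

```text
n 20 dworld [357.1 509.5  52.8] turn [ 0.     0.    -1.449] tool shift if no turn [-374.35 -496.89  -52.84]
[[0.0, 0.0, -0.0724],[-18.7, -24.8, -2.6]]
[[0.0, 0.0, -0.0724],[-16.9, -26.1, -2.6]]
[[0.0, 0.0, -0.0724],[-14.9, -27.3, -2.6]]
[[0.0, 0.0, -0.0724],[-12.9, -28.3, -2.6]]
[[0.0, 0.0, -0.0724],[-10.8, -29.2, -2.6]]
[[0.0, 0.0, -0.0724],[-8.7, -29.9, -2.6]]
[[0.0, 0.0, -0.0724],[-6.5, -30.4, -2.6]]
[[0.0, 0.0, -0.0724],[-4.3, -30.8, -2.6]]
[[0.0, 0.0, -0.0724],[-2.1, -31.0, -2.6]]
[[0.0, 0.0, -0.0724],[0.2, -31.1, -2.6]]
[[0.0, 0.0, -0.0724],[2.4, -31.0, -2.6]]
[[0.0, 0.0, -0.0724],[4.7, -30.8, -2.6]]
[[0.0, 0.0, -0.0724],[6.9, -30.3, -2.6]]
[[0.0, 0.0, -0.0724],[9.1, -29.8, -2.6]]
[[0.0, 0.0, -0.0724],[11.2, -29.0, -2.6]]
[[0.0, 0.0, -0.0724],[13.3, -28.1, -2.6]]
[[0.0, 0.0, -0.0724],[15.3, -27.1, -2.6]]
[[0.0, 0.0, -0.0724],[17.2, -25.9, -2.6]]
[[0.0, 0.0, -0.0724],[19.0, -24.6, -2.6]]
[[0.0, 0.0, -0.0724],[20.8, -23.2, -2.6]]
```

```bash
python3 -m handwheel '[[[0,0,-0.072],[-19,-25,-3],1],[[0,0,-0.072],[-17,-26,-3],1],[[0,0,-0.072],[-15,-27,-3],1],[[0,0,-0.072],[-13,-28,-3],1],[[0,0,-0.072],[-11,-29,-3],1],[[0,0,-0.072],[-9,-30,-3],1],[[0,0,-0.072],[-6.5,-30.5,-3],1],[[0,0,-0.072],[-4,-31,-3],1],[[0,0,-0.072],[-2,-31,-3],1],[[0,0,-0.072],[0,-31,-3],1]]'
python3 - <<'E'
from h import *
from math import *
st()
plan([550,-85,260],radians(11),n=10)
E
```

```text
t: 2.48
ee_pos: [371.9, -332.1, 237.6]
orientation: [3.036, -0.798, 0.003]
ft_force: [0.3, -0.7, 0.1]
width: 87.8
t 2.4833 p [ 371.9 -332.1  237.6] yaw -29.46 z [ 0.001 -0.003 -1.   ] F [ 0.3 -0.7  0.1] M [-0.   -0.    0.01] w 87.8 q [-0.75  0.2   1.88 -0.    1.06 -0.24]
n 10 dworld [178.1 247.1  22.4] turn [ 0.003 -0.001 -0.706] tool shift if no turn [  33.62 -302.72  -23.09]
[[0.0003, -0.0001, -0.0706],[3.4, -30.3, -2.3]]
[[0.0003, -0.0001, -0.0706],[5.5, -30.0, -2.3]]
[[0.0003, -0.0001, -0.0706],[7.6, -29.5, -2.3]]
[[0.0003, -0.0001, -0.0706],[9.7, -28.9, -2.3]]
[[0.0003, -0.0001, -0.0706],[11.7, -28.1, -2.3]]
[[0.0003, -0.0001, -0.0706],[13.6, -27.2, -2.3]]
[[0.0003, -0.0001, -0.0706],[15.5, -26.2, -2.3]]
[[0.0003, -0.0001, -0.0706],[17.3, -25.1, -2.3]]
[[0.0003, -0.0001, -0.0706],[19.0, -23.8, -2.3]]
[[0.0003, -0.0001, -0.0706],[20.7, -22.4, -2.2]]
```

Tracking is good.

```bash
python3 -m handwheel '[[[0,0,-0.071],[3.5,-30.5,-2.5],1],[[0,0,-0.071],[5.5,-30,-2.5],1],[[0,0,-0.071],[7.5,-30,-2.5],1],[[0,0,-0.071],[10,-29,-2.5],1],[[0,0,-0.071],[12,-28,-2.5],1],[[0,0,-0.071],[14,-27,-2.5],1],[[0,0,-0.071],[15.5,-26,-2.5],1],[[0,0,-0.071],[17.5,-25,-2.5],1],[[0,0,-0.071],[19,-24,-2.5],1],[[0,0,-0.071],[20,-22,-2.5],1]]'
python3 - <<'E'
from h import *
np.set_printoptions(precision=1,suppress=True)
st()
p=snap('wrist','w1.png')
for q in ['fork_hole','swing_grip','swing_eye','fork','jar','buffer']:
    for f in ctrl.spot_point(p,q)[:2]:
        print(q,round(f['score'],2),toW(p,f['position']),proj(p,toW(p,f['position']),True))
E
```

```text
t: 3.32
ee_pos: [553.6, -67.7, 265.7]
orientation: [3.114, 0.365, 0.008]
ft_force: [0.2, 0.3, -0.9]
width: 88.0
t 3.3167 p [553.6 -67.7 265.7] yaw 13.35 z [ 0. -0. -1.] F [ 0.2  0.3 -0.9] M [-0.1 -0.1 -0. ] w 88.0 q [-0.1  0.3  1.7 -0.   1.1 -0.4]
fork_hole 0.83 [ 586.9 -182.6   52.8] [326.7 309.1]
swing_grip 0.86 [ 231.  -288.2   19.5] [ 78.3 302.4]
swing_grip 0.77 [543.8   5.8  26.1] [328.3 139.4]
swing_eye 0.91 [560.1 -92.9  30.5] [322.1 227.2]
fork 0.93 [ 589.8 -182.1    4.4] [328.4 292.1]
fork 0.68 [544.2   3.3  25.5] [328.1 141.6]
jar 0.89 [459.4  39.4  -2. ] [264.7  96.7]Traceback (most recent call last):
  File "<stdin>", line 6, in <module>
ValueError: it knows: bar_box, bowl, brush, can, carton, fork, fork_hole, jar, pin_grip, pin_nose, rest, swing_eye, swing_grip, syrup
```

View pics/w1.png

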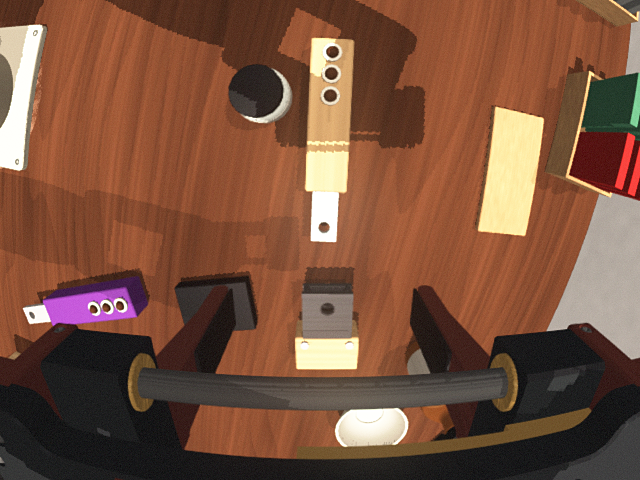

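```bash
python3 - <<'E'
import cv2
a=cv2.imread('pics/w1.png')
cv2.imwrite('pics/c1.png',cv2.resize(a[180:380,260:400],None,fx=4,fy=3,interpolation=cv2.INTER_CUBIC)[:600])
cv2.imwrite('pics/c2.png',cv2.resize(a[20:200,220:380],None,fx=4,fy=3,interpolation=cv2.INTER_CUBIC)[:600])
E
```

```text
(no output)
```

View pics/c1.png

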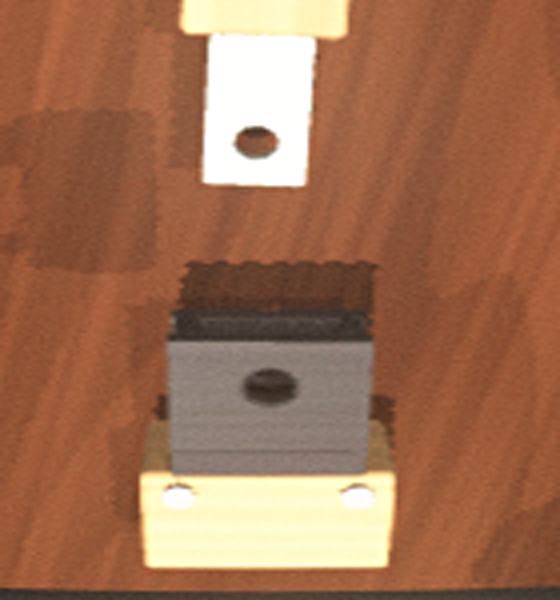

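View pics/c2.png

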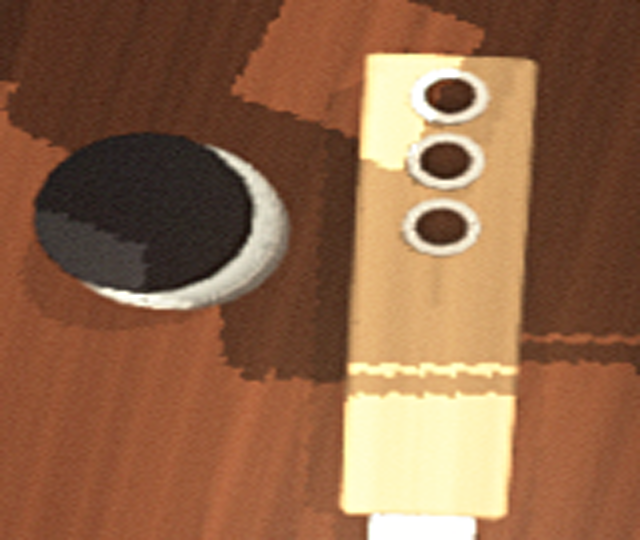

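```bash
python3 - <<'E'
from h import *
np.set_printoptions(precision=1,suppress=True)
p=ctrl.get_image('wrist')
f=lambda u,v,z:atz(p,u,v,z,True)
def ang(a,b): d=b-a; return np.degrees(np.arctan2(d[1],d[0])).round(2),np.linalg.norm(d).round(1)
e=f(324,227.3,40);print('eye',e)
t1,t2,b1,b2=f(310.5,241.3,40),f(336.5,242,40),f(312.25,191.7,40),f(338.75,192.3,40)
print('tip',t1,t2,(t1+t2)/2,'ang',ang((b1+b2)/2,(t1+t2)/2),ang(t1,t2))
h=f(327.5,309,51);print('hole',h)
a,b,c,d=f(302,293.3,51),f(353.5,293.3,51),f(303.3,337.7,51),f(351.5,337.7,51)
print('ear',a,b,c,d,ang(a,b),ang((a+b)/2,(c+d)/2))
a,b,c,d=f(295.25,337.7,48),f(359,337.7,48),f(296.5,369,48),f(357,369.3,48)
print('blk',a,b,c,d,ang(a,b),ang(c,d),ang((a+b)/2,(c+d)/2),(a+b)/2,(c+d)/2)
a,b,c,d=f(305.25,191.3,42),f(347,192.3,42),f(311.5,38.3,42),f(354,40.3,42)
print('bar',a,b,c,d,ang(a,b),ang((c+d)/2,(a+b)/2),ang(c,d),(a+b)/2,(c+d)/2)
st()
E
```

```text
eye [559.7 -92.3  40. ]
tip [ 548.5 -111.7   40. ] [ 577.4 -105.9   40. ] [ 563.  -108.8   40. ] ang (np.float64(-79.14), np.float64(56.9)) (np.float64(11.35), np.float64(29.5))
hole [ 585.5 -185.4   51. ]
ear [ 552.  -172.1   51. ] [ 610.3 -158.8   51. ] [ 565.8 -231.    51. ] [ 623.6 -217.9   51. ] (np.float64(12.86), np.float64(59.8)) (np.float64(-77.05), np.float64(60.6))
blk [ 556.4 -235.2   48. ] [ 633.5 -217.8   48. ] [ 567.3 -282.7   48. ] [ 644.3 -265.8   48. ] (np.float64(12.77), np.float64(79.0)) (np.float64(12.34), np.float64(78.8)) (np.float64(-77.2), np.float64(49.0)) [ 594.9 -226.5   48. ] [ 605.8 -274.3   48. ]
bar [530.5 -56.8  42. ] [575.  -47.6  42. ] [499.7 108.2  42. ] [543.9 116.6  42. ] (np.float64(11.65), np.float64(45.5)) (np.float64(-79.34), np.float64(167.5)) (np.float64(10.74), np.float64(45.0)) [552.8 -52.2  42. ] [521.8 112.4  42. ]
t 3.6667 p [552.1 -70.2 265.2] yaw 13.03 z [ 0. -0. -1.] F [ 0.1  0.3 -0.5] M [-0.  -0.1 -0. ] w 88.3 q [-0.1  0.3  1.7 -0.   1.1 -0.4]
```

The cropped wrist picture puts the tongue eye at (324,227) and the fork hole at (327.5,309). The bar direction comes out at about -79.2° and the fork's at -77.1°, and the sizes match the text (tongue 29, ear 60, bar 45 wide). I'll grip 25 mm ahead of swing_grip so the gripper body stays clear of the jar.

```bash
python3 - <<'E'
from h import *
from math import *
plan([548,-21,110],radians(10.7),n=8)
E
```

```text
n 8 dworld [  -4.1   49.2 -155.2] turn [ 0.006 -0.003  0.041] tool shift if no turn [  6.65 -49.85 154.88]
[[0.0008, -0.0004, 0.0051],[0.8, -6.2, 19.4]]
[[0.0008, -0.0004, 0.0051],[0.8, -6.2, 19.4]]
[[0.0008, -0.0004, 0.0051],[0.8, -6.2, 19.4]]
[[0.0008, -0.0004, 0.0051],[0.8, -6.2, 19.4]]
[[0.0008, -0.0004, 0.0051],[0.7, -6.2, 19.4]]
[[0.0008, -0.0004, 0.0051],[0.7, -6.2, 19.4]]
[[0.0008, -0.0004, 0.0051],[0.7, -6.2, 19.4]]
[[0.0008, -0.0004, 0.0051],[0.7, -6.1, 19.4]]
```

```bash
python3 -m handwheel '[[[0.001,0,0.005],[1,-6,19.5],1],[[0.001,0,0.005],[1,-6,19.5],1],[[0.001,0,0.005],[1,-6,19.5],1],[[0.001,0,0.005],[1,-6,19.5],1],[[0.001,0,0.005],[1,-6,19.5],1],[[0.001,0,0.005],[1,-6,19.5],1],[[0.001,0,0.005],[1,-6,19.5],1],[[0.001,0,0.005],[1,-6,19.5],1],[[0,0,0],[0,0,0],1],[[0,0,0],[0,0,0],1]]'
python3 - <<'E'
from h import *
np.set_printoptions(precision=1,suppress=True)
st()
p=snap('wrist','w2.png')
import pickle;pickle.dump({k:p[k] for k in('camera_matrix','rvec','tvec')},open('w2.pkl','wb'))
for q in ['fork_hole','swing_grip','swing_eye','fork']:
    for f in ctrl.spot_point(p,q)[:2]:
        print(q,round(f['score'],2),toW(p,f['position']),proj(p,toW(p,f['position']),True))
a=cv2.imread('pics/w2.png')
cv2.imwrite('pics/c3.png',cv2.resize(a[180:380,240:440],None,fx=4,fy=3,interpolation=cv2.INTER_CUBIC)[:600])
E
```

```text
t: 4.5
ee_pos: [547.6, -33.7, 105.7]
orientation: [3.131, 0.252, 0.011]
ft_force: [0.2, 0.1, 0.4]
width: 88.0
t 4.5 p [547.6 -33.7 105.7] yaw 9.2 z [ 0.  0. -1.] F [0.2 0.1 0.4] M [-0.  -0.2  0. ] w 88.0 q [-0.1  0.5  1.9  0.   0.8 -0.2]
fork_hole 0.89 [ 585.6 -180.4   53.6] [338.7 427.2]
swing_grip 0.65 [543.5   4.4  26.5] [324.5 195.5]
swing_eye 0.63 [563.  -91.   30.5] [329.6 322. ]
```

View pics/w2.png

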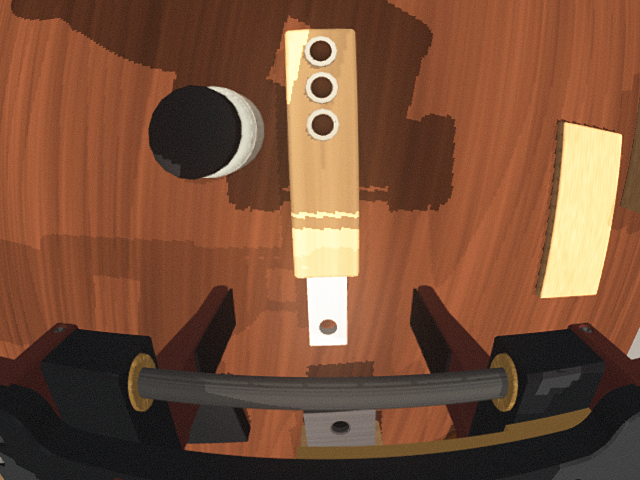

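View pics/c3.png

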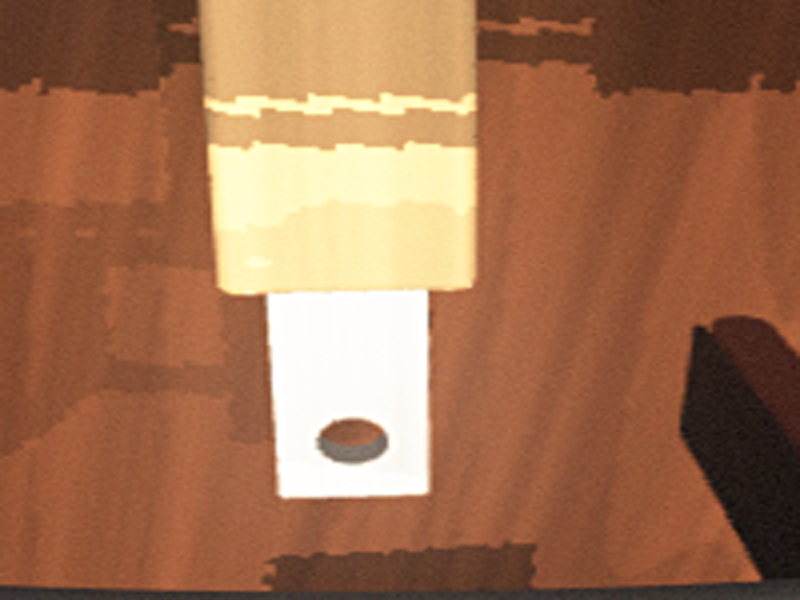

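```bash
python3 - <<'E'
from h import *
import pickle
from math import *
np.set_printoptions(precision=1,suppress=True)
p=pickle.load(open('w2.pkl','rb'))
f=lambda u,v,z:atz(p,u,v,z,True)
def ang(a,b): d=b-a; return np.degrees(np.arctan2(d[1],d[0])).round(2),np.linalg.norm(d).round(1)
print('eye',f(328,326.7,40),'hole',f(340.5,427,51))
t1,t2=f(309.8,345.2,40),f(347.2,344.7,40);b1,b2=f(307,277.7,40),f(347,277,40)
print(ang(t1,t2),ang((b1+b2)/2,(t1+t2)/2),(t1+t2)/2)
a,b,c,d=f(294.5,277.7,42),f(358.5,276,42),f(286,30,42),f(355,30,42)
print(ang(a,b),ang((c+d)/2,(a+b)/2),(a+b)/2)
# two-view: this and reconstructed w1
q=ctrl.get_image('wrist');o=ctrl.get_obs();Rt=R.from_rotvec(o['orientation']).as_matrix()
Rc=R.from_rotvec(np.ravel(q['rvec'])).as_matrix();C=-Rc.T@np.ravel(q['tvec']);ct=Rt.T@(C-o['ee_pos']);Rct=Rc@Rt
R1=yawdown(radians(13.35));p1=np.array([553.6,-67.7,265.7]);C1=p1+R1@ct;Rc1=Rct@R1.T
w1=dict(camera_matrix=p['camera_matrix'],rvec=R.from_matrix(Rc1).as_rotvec(),tvec=-Rc1@C1)
for n,a,b in [('eye',(324,227.3),(328,326.7)),('hole',(327.5,309),(340.5,427)),('barL',(305.25,191.3),(294.5,277.7)),('barR',(347,192.3),(358.5,276))]:
    print(n,tri([ray(w1,*a,True),ray(p,*b,True)]))
print(ct);st()
plan([548,-21,15],radians(10.7),n=8)
E
```

```text
eye [561.4 -90.   40. ] hole [ 587.6 -182.4   51. ]
(np.float64(9.63), np.float64(28.8)) (np.float64(-79.37), np.float64(56.5)) [ 564.5 -106.2   40. ]
(np.float64(10.61), np.float64(45.0)) (np.float64(-79.43), np.float64(167.7)) [553.5 -49.5  42. ]
eye (array([560.6, -88. ,  43.7]), [np.float64(0.36506481382804656), np.float64(0.36506481382786754)])
hole (array([ 586.9, -181.1,   52.4]), [np.float64(0.37027190697773527), np.float64(0.37027190697773654)])
barL (array([531.2, -53.7,  41.9]), [np.float64(0.17531712709063416), np.float64(0.17531712709064368)])
barR (array([575. , -43.7,  46.3]), [np.float64(0.18370991048315458), np.float64(0.1837099104832823)])
[  -0.1  -81.1 -178.1]
t 4.8 p [549.1 -33.1 107.1] yaw 9.25 z [ 0. -0. -1.] F [-0.2 -0.8 -0.1] M [ 0.  -0.1  0. ] w 87.8 q [-0.1  0.5  1.9  0.   0.8 -0.2]
n 8 dworld [ -1.1  12.1 -92.1] turn [ 0. -0. -0.] tool shift if no turn [ -0.1 -12.3  92. ]
[[0.0002, -0.0013, -0.0032],[-0.0, -1.5, 11.5]]
[[0.0002, -0.0013, -0.0032],[0.0, -1.5, 11.5]]
[[0.0002, -0.0013, -0.0032],[0.0, -1.5, 11.5]]
[[0.0002, -0.0013, -0.0032],[0.1, -1.5, 11.5]]
[[0.0002, -0.0013, -0.0032],[0.1, -1.5, 11.5]]
[[0.0002, -0.0013, -0.0032],[0.1, -1.5, 11.5]]
[[0.0002, -0.0013, -0.0032],[0.1, -1.5, 11.5]]
[[0.0002, -0.0013, -0.0032],[0.1, -1.5, 11.5]]
```

```bash
python3 -m handwheel '[[[0,0,-0.004],[0,-2,10],1],[[0,0,-0.004],[0,-2,10],1],[[0,0,-0.004],[0,-2,10],1],[[0,0,-0.004],[0,-2,10],1],[[0,0,-0.004],[0,-2,10],1],[[0,0,-0.004],[0,-2,10],1],[[0,0,-0.004],[0,-2,8],1],[[0,0,0],[0,0,0],1],[[0,0,0],[0,0,0],1],[[0,0,0],[0,0,0],1]]'
python3 - <<'E'
from h import *
from math import *
st()
plan([548,-21,15],radians(10.6),n=4)
E
```

```text
t: 5.63
ee_pos: [547.0, -17.5, 31.4]
orientation: [3.126, 0.303, 0.015]
ft_force: [-0.8, -0.9, -0.6]
width: 87.9
t 5.6333 p [547.  -17.5  31.4] yaw 11.09 z [ 0.01 -0.   -1.  ] F [-0.8 -0.9 -0.6] M [-0.02 -0.07 -0.01] w 87.9 q [-0.05  0.57  1.9   0.    0.66 -0.25]
n 4 dworld [  1.   -3.5 -16.4] turn [ 0.002 -0.01   0.009] tool shift if no turn [ 0.14  3.55 16.41]
[[0.0005, -0.0024, 0.0021],[0.0, 0.9, 4.1]]
[[0.0005, -0.0024, 0.0021],[0.0, 0.9, 4.1]]
[[0.0005, -0.0024, 0.0021],[0.1, 0.9, 4.1]]
[[0.0005, -0.0024, 0.0021],[0.1, 0.9, 4.1]]
```

```bash
python3 -m handwheel '[[[0,-0.003,0.002],[0,0,4],1],[[0,-0.003,0.002],[0,0,4],1],[[0,-0.003,0.002],[0,0,4],1],[[0,0,0.002],[0,0,4],1],[[0,0,0],[0,0,0],1],[[0,0,0],[0,0,0],0.4],[[0,0,0],[0,0,0],0.4],[[0,0,0],[0,0,0],0.4],[[0,0,0],[0,0,0],0.4],[[0,0,0],[0,0,0],0.4]]'
python3 - <<'E'
from h import *
st()
E
```

```text
t: 6.47
ee_pos: [548.9, -18.1, 15.6]
orientation: [3.126, 0.288, 0.006]
ft_force: [-0.3, 0.8, 0.4]
width: 58.2
t 6.4667 p [548.9 -18.1  15.6] yaw 10.53 z [ 0.004 -0.002 -1.   ] F [-0.3  0.8  0.4] M [-0.04 -0.09  0.01] w 58.2 q [-0.05  0.6   1.9  -0.    0.64 -0.23]
```

```bash
python3 -m handwheel '[[[0,0,0],[0,0,0],0.3],[[0,0,0],[0,0,0],0.3],[[0,0,0],[0,0,0],0.3],[[0,0,0],[0,0,0],0.3],[[0,0,0],[0,0,0],0.3],[[0,0,0],[0,0,0],0.3],[[0,0,0],[0,0,0],0.3],[[0,0,0],[0,0,0],0.3],[[0,0,0],[0,0,0],0.3],[[0,0,0],[0,0,0],0.3]]'
python3 - <<'E'
from h import *
st()
p=snap('wrist','w3.png')
a=cv2.imread('pics/w3.png')
cv2.imwrite('pics/c4.png',cv2.resize(a[180:480,180:480],None,fx=2,fy=2,interpolation=cv2.INTER_CUBIC)[:600])
E
```

```text
t: 7.3
ee_pos: [548.9, -18.1, 15.8]
orientation: [3.126, 0.288, 0.006]
ft_force: [-0.9, 0.9, -1.0]
width: 45.9
t 7.3 p [548.9 -18.1  15.8] yaw 10.52 z [ 0.004 -0.002 -1.   ] F [-0.9  0.9 -1. ] M [-0.06 -0.07  0.01] w 45.9 q [-0.05  0.6   1.9  -0.    0.64 -0.23]
```

View pics/c4.png

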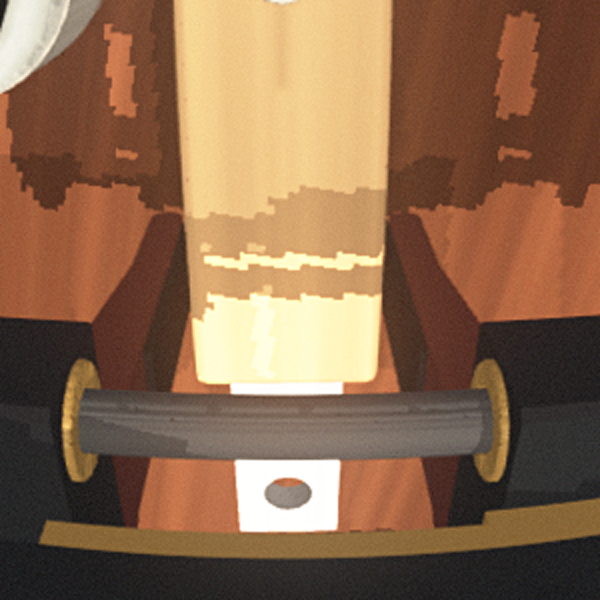

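The bar is gripped: width 45.9, tongue centred between the jaws, eye at about (324,427) in the wrist frame. Next I'll align the yaw to the fork and slide part way.

```bash
python3 -m handwheel '[[[0,0,-0.014],[0.4,0,0],0.3],[[0,0,-0.014],[0.4,0,0],0.3],[[0,0,-0.014],[0.3,0,0],0.3],[[0,0,0],[0,5,0],0.3],[[0,0,0],[0,6,0],0.3],[[0,0,0],[0,6,0],0.3],[[0,0,0],[0,6,0],0.3],[[0,0,0],[0,6,0],0.3],[[0,0,0],[0,6,0],0.3],[[0,0,0],[0,0,0],0.3]]'
python3 - <<'E'
from h import *
np.set_printoptions(precision=1,suppress=True)
st()
for n in ['wrist','top','scene']:
    p=snap(n,n+'4.png')
    for q in ['fork_hole','swing_grip','swing_eye']:
        for f in ctrl.spot_point(p,q)[:1]: print(n,q,round(f['score'],2),toW(p,f['position']))
    a=cv2.imread('pics/%s4.png'%n)
    if n=='wrist': c=cv2.resize(a[180:480,180:480],None,fx=2,fy=2,interpolation=cv2.INTER_CUBIC)
    if n=='scene': c=cv2.resize(a[200:320,190:350],None,fx=5,fy=5,interpolation=cv2.INTER_CUBIC)
    if n!='top': cv2.imwrite('pics/c5%s.png'%n,c)
E
```

```text
t: 8.18
ee_pos: [558.6, -55.2, 15.8]
orientation: [3.118, 0.362, 0.005]
ft_force: [0.8, 1.6, 0.2]
width: 45.9
t 8.1833 p [558.6 -55.2  15.8] yaw 13.23 z [ 0. -0. -1.] F [0.8 1.6 0.2] M [ 0.1 -0.3  0. ] w 45.9 q [-0.1  0.6  1.9 -0.   0.7 -0.3]
wrist swing_grip 0.68 [550.1 -30.7  23.8]
wrist swing_eye 0.67 [ 573.8 -126.    30.5]
top fork_hole 0.96 [ 588.1 -183.    48.7]
top swing_grip 0.96 [ 231.  -292.4   20.6]
top swing_eye 0.98 [ 147.1 -325.4   28.6]
scene fork_hole 0.65 [ 585.7 -184.4   53.8]
scene swing_grip 0.6 [554.4 -32.2  20.9]
```

View pics/c5wrist.png

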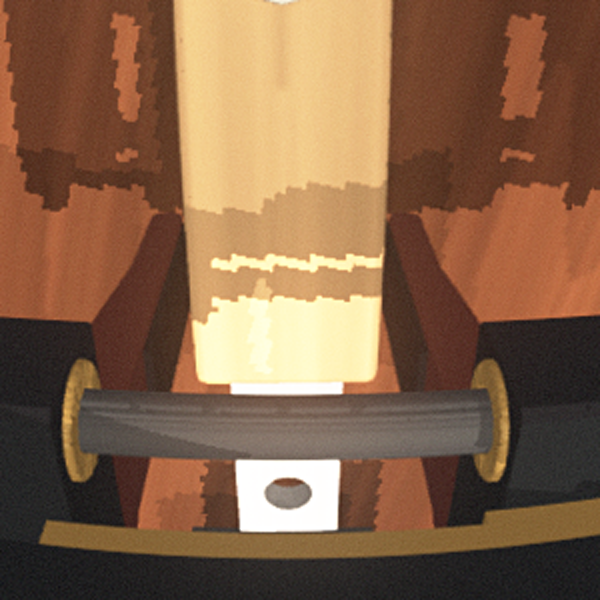

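View pics/c5scene.png

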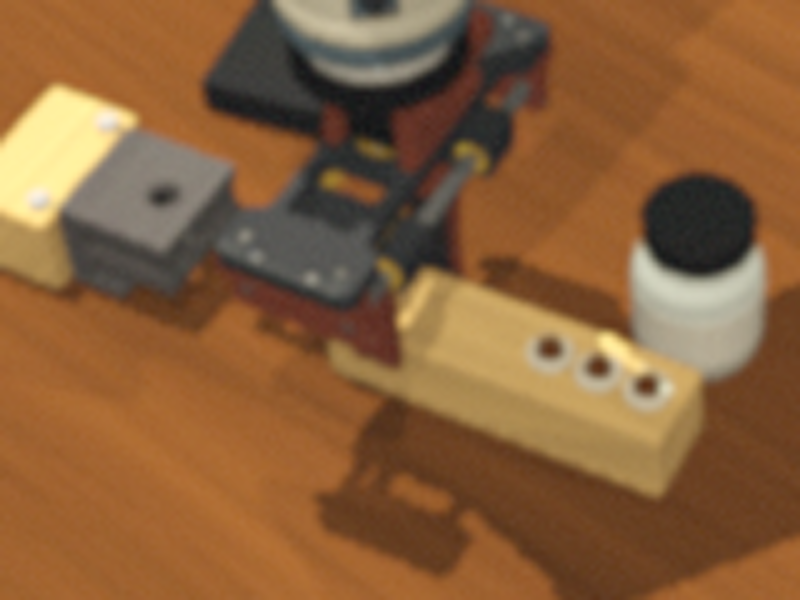

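```bash
python3 - <<'E'
from h import *
from math import *
np.set_printoptions(precision=1,suppress=True)
p=ctrl.get_image('wrist');o=ctrl.get_obs();Rt=R.from_rotvec(o['orientation']).as_matrix()
e=atz(p,324,426,40,True);print('eye',e,'tool',Rt.T@(e-o['ee_pos']))
h=np.array([587.5,-182.5]);
for a in(-77.1,-76.8):
    u=np.array([cos(radians(a)),sin(radians(a))]);n=np.array([-u[1],u[0]]);d=h-e[:2];print('ahead',d@u,'lateral to tool x',d@n)
for a,b in [((180+174/2,180),(180+193/2,180+380/2)),((180+391/2,180),(180+379/2,180+380/2))]:
    x=atz(p,*a,42,True);y=atz(p,*b,42,True);print('edge ang',np.degrees(np.arctan2(*(y-x)[1::-1])))
st()
E
```

```text
eye [ 575.5 -124.1   40. ] tool [  0.7  72.7 -24.1]
ahead 59.569863895717035 lateral to tool x -1.3836587903835242
ahead 59.56180253938046 lateral to tool x -1.6955454763317477
edge ang -76.84357946883809
edge ang -75.66883518015744
t 8.8333 p [558.2 -53.6  15.8] yaw 13.29 z [ 0. -0. -1.] F [ 0.6 -0.6 -1.3] M [-0.1 -0.2 -0. ] w 45.8 q [-0.1  0.6  1.9 -0.   0.7 -0.3]
```

```bash
python3 -m handwheel '[[[0,0,0.001],[-0.3,6,0],0.3],[[0,0,0.001],[-0.3,6,0],0.3],[[0,0,0.001],[-0.3,6,0],0.3],[[0,0,0],[-0.3,6,0],0.3],[[0,0,0],[-0.3,6,0],0.3],[[0,0,0],[0,6,0],0.3],[[0,0,0],[0,4,0],0.3],[[0,0,0],[0,0,0],0.3],[[0,0,0],[0,0,0],0.3],[[0,0,0],[0,0,0],0.3]]'
python3 - <<'E'
from h import *
from math import *
np.set_printoptions(precision=1,suppress=True)
st()
o=ctrl.get_obs();Rt=R.from_rotvec(o['orientation']).as_matrix();e=o['ee_pos']+Rt@[0.7,72.7,-24];d=np.array([587.5,-182.5])-e[:2]
u=np.array([cos(radians(-77)),sin(radians(-77))]);n=np.array([-u[1],u[0]]);print('ahead',d@u,'lat',d@n)
p=snap('scene','s5.png');a=cv2.imread('pics/s5.png');cv2.imwrite('pics/c6.png',cv2.resize(a[200:320,190:350],None,fx=5,fy=5,interpolation=cv2.INTER_CUBIC))
E
```

```text
t: 9.67
ee_pos: [565.9, -96.8, 15.8]
orientation: [3.121, 0.357, 0.002]
ft_force: [-0.0, 2.4, 0.2]
width: 45.4
t 9.6667 p [565.9 -96.8  15.8] yaw 13.05 z [ 0.  0. -1.] F [-0.   2.4  0.2] M [ 0.3 -0.1  0.1] w 45.4 q [-0.2  0.6  1.8  0.   0.7 -0.4]
ahead 15.694356719803688 lat 1.0477949479303323
```

View pics/c6.png

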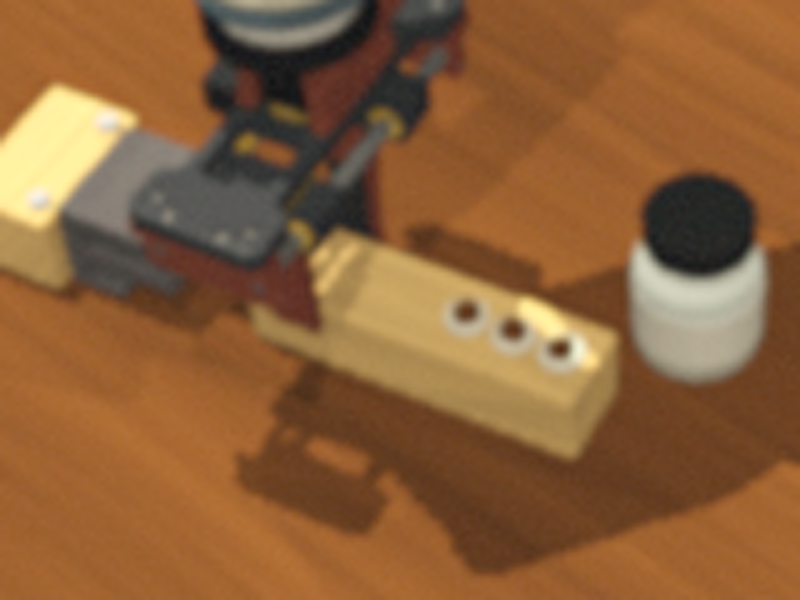

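```bash
python3 -m handwheel '[[[0,0,0],[0.3,2,0],0.3],[[0,0,0],[0.3,2,0],0.3],[[0,0,0],[0,2,0],0.3],[[0,0,0],[0,2,0],0.3],[[0,0,0],[0,0,0],0.3],[[0,0,0],[0,0,0],0.3],[[0,0,0],[0,0,0],0.3],[[0,0,0],[0,0,0],0.3],[[0,0,0],[0,0,0],0.3],[[0,0,0],[0,0,0],0.3]]'
cat >> h.py <<'E'
def ahead():
    o=ctrl.get_obs();Rt=R.from_rotvec(o['orientation']).as_matrix();e=o['ee_pos']+Rt@[0.7,72.7,-24];d=np.array([587.5,-182.5])-e[:2]
    u=np.array([np.cos(np.radians(-77)),np.sin(np.radians(-77))]);n=np.array([-u[1],u[0]]);print('ahead',d@u,'lat',d@n, 'Ffwd',-np.array(o['ft_force'])[:2]@u,'Flat',np.array(o['ft_force'])[:2]@n)
E
python3 -c "
from h import *
st();ahead()"
```

```text
t: 10.55
ee_pos: [568.0, -104.2, 15.8]
orientation: [-3.121, -0.36, -0.001]
ft_force: [-0.9, 2.1, 0.8]
width: 45.7
t 10.55 p [ 568.  -104.2   15.8] yaw 13.15 z [ 0.001  0.    -1.   ] F [-0.9  2.1  0.8] M [ 0.11 -0.09 -0.01] w 45.7 q [-0.2   0.63  1.83  0.    0.68 -0.43]
ahead 7.9800753518995595 lat 0.46945606361044684 Ffwd 2.273232518355995 Flat -0.3752040979010203
```

```bash
python3 -m handwheel '[[[0,0,0],[0,1.5,0],0.3],[[0,0,0],[0,1.5,0],0.3],[[0,0,0],[0,1.5,0],0.3],[[0,0,0],[0,1,0],0.3],[[0,0,0],[0,0,0],0.3],[[0,0,0],[0,0,0],0.3],[[0,0,0],[0,0,0],0.3],[[0,0,0],[0,0,0],0.3],[[0,0,0],[0,0,0],0.3],[[0,0,0],[0,0,0],0.3]]'
python3 -c "
from h import *
st();ahead()"
```

```text
t: 11.38
ee_pos: [568.7, -106.8, 15.8]
orientation: [-3.117, -0.357, 0.001]
ft_force: [-0.4, 2.9, 1.7]
width: 45.7
t 11.3833 p [ 568.7 -106.8   15.8] yaw 13.08 z [-0.001  0.004 -1.   ] F [-0.4  2.9  1.7] M [ 0.44 -0.09  0.02] w 45.7 q [-0.21  0.63  1.83  0.01  0.68 -0.44]
ahead 5.168514190489722 lat 0.42842995477143514 Ffwd 2.96581925828589 Flat 0.25578569192659195
```

```bash
python3 -m handwheel '[[[0,0,0],[0,2,0],0.3],[[0,0,0],[0,2,0],0.3],[[0,0,0],[0,2,0],0.3],[[0,0,0],[0,2,0],0.3],[[0,0,0],[0,1,0],0.3],[[0,0,0],[0,0,0],0.3],[[0,0,0],[0,0,0],0.3],[[0,0,0],[0,0,0],0.3],[[0,0,0],[0,0,0],0.3],[[0,0,0],[0,0,0],0.3]]'
python3 -c "
from h import *
st();ahead()"
```

```text
t: 12.22
ee_pos: [569.7, -110.8, 15.9]
orientation: [-3.11, -0.356, 0.005]
ft_force: [-1.2, 4.6, 0.9]
width: 45.8
t 12.2167 p [ 569.7 -110.8   15.9] yaw 13.07 z [-0.004  0.011 -1.   ] F [-1.2  4.6  0.9] M [ 0.54 -0.14  0.02] w 45.8 q [-0.22  0.64  1.82  0.02  0.69 -0.46]
ahead 0.9258322858182869 lat 0.3821015888304764 Ffwd 4.757261280930176 Flat -0.17560688927221849
```

```bash
python3 -m handwheel '[[[0,0,0],[0,2,0],0.3],[[0,0,0],[0,2,0],0.3],[[0,0,0],[0,2,0],0.3],[[0,0,0],[0,2,0],0.3],[[0,0,0],[0,2,0],0.3],[[0,0,0],[0,2,0],0.3],[[0,0,0],[0,2,0],0.3],[[0,0,0],[0,2,0],0.3],[[0,0,0],[0,2,0],0.3],[[0,0,0],[0,2,0],0.3]]'
python3 - <<'E'
from h import *
st();ahead()
p=snap('scene','s6.png');a=cv2.imread('pics/s6.png');cv2.imwrite('pics/c7.png',cv2.resize(a[200:320,190:350],None,fx=5,fy=5,interpolation=cv2.INTER_CUBIC))
E
```

```text
t: 13.05
ee_pos: [570.3, -114.0, 15.9]
orientation: [-3.087, -0.351, 0.018]
ft_force: [-0.2, 15.2, 3.6]
width: 45.8
t 13.05 p [ 570.3 -114.    15.9] yaw 12.97 z [-0.015  0.033 -0.999] F [-0.2 15.2  3.6] M [ 2.35 -0.15  0.12] w 45.8 q [-0.23  0.64  1.8   0.04  0.72 -0.49]
ahead -2.885741403873873 lat 0.4911246140181559 Ffwd 14.809432195968423 Flat 3.2082229282374586
```

View pics/c7.png

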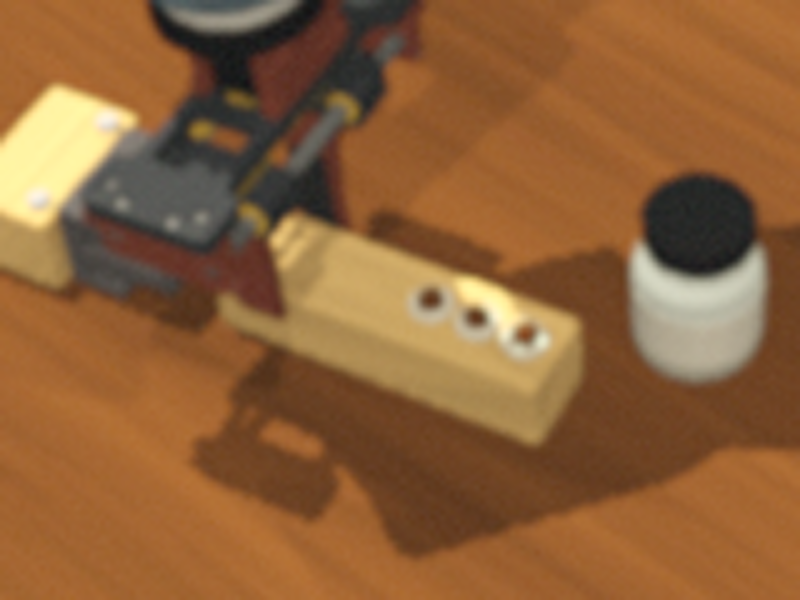

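Fork contact force rose to 15 N, so the buffer is likely at or near its stop. I'll ease back and let go.

```bash
python3 -m handwheel '[[[0,0,0],[0,-1.5,0],0.3],[[0,0,0],[0,-1.5,0],0.3],[[0,0,0],[0,0,0],0.3],[[0,0,0],[0,0,0],0.8],[[0,0,0],[0,0,0],0.8],[[0,0,0],[0,0,0],0.8],[[0,0,0],[0,0,0],0.8],[[0,0,0],[0,0,0],0.8],[[0,0,0],[0,0,0],0.8],[[0,0,0],[0,0,0],0.8]]'
python3 - <<'E'
from h import *
from math import *
st();ahead()
plan([569,-100,200],radians(13),n=8)
E
```

```text
t: 13.93
ee_pos: [570.6, -112.9, 16.2]
orientation: [-3.089, -0.351, 0.015]
ft_force: [0.3, 0.4, 0.1]
width: 70.3
t 13.9333 p [ 570.6 -112.9   16.2] yaw 12.97 z [-0.014  0.031 -0.999] F [0.3 0.4 0.1] M [-0.06 -0.06 -0.01] w 70.3 q [-0.23  0.64  1.81  0.04  0.71 -0.49]
ahead -1.8659530719585886 lat 0.06666293149256793 Ffwd 0.3365914679475931 Flat 0.34641207611477726
n 8 dworld [ -1.6  12.9 183.8] turn [-0.033  0.006 -0.001] tool shift if no turn [   0.25  -19.07 -183.31]
[[-0.0042, 0.0008, -0.0001],[0.0, -2.4, -22.9]]
[[-0.0042, 0.0008, -0.0001],[0.0, -2.3, -22.9]]
[[-0.0042, 0.0008, -0.0001],[0.1, -2.2, -22.9]]
[[-0.0042, 0.0008, -0.0001],[0.1, -2.1, -22.9]]
[[-0.0042, 0.0008, -0.0001],[0.1, -2.0, -22.9]]
[[-0.0042, 0.0008, -0.0001],[0.1, -1.9, -23.0]]
[[-0.0042, 0.0008, -0.0001],[0.1, -1.8, -23.0]]
[[-0.0042, 0.0008, -0.0001],[0.2, -1.7, -23.0]]
```

```bash
python3 -m handwheel '[[[0,0,0],[0,0,-10],0.8],[[-0.004,0.001,0],[0,-1,-20],0.8],[[-0.004,0.001,0],[0,-3,-26],0.8],[[-0.004,0.001,0],[0,-6,-26],0.8],[[-0.004,0.001,0],[0,-7,-26],0.8],[[-0.004,0.001,0],[0,-7,-26],0.8],[[-0.004,0,0],[0,-6,-26],0.8],[[-0.004,0,0],[0,-4,-20],0.8],[[0,0,0],[0,0,0],0.8],[[0,0,0],[0,0,0],0.8]]'
python3 - <<'E'
from h import *
np.set_printoptions(precision=1,suppress=True)
st();p=snap('wrist','w7.png')
import pickle;pickle.dump({k:p[k] for k in('camera_matrix','rvec','tvec')},open('w7.pkl','wb'))
for q in ['fork_hole','swing_grip','swing_eye','fork']:
    for f in ctrl.spot_point(p,q)[:2]:
        print(q,round(f['score'],2),toW(p,f['position']),proj(p,toW(p,f['position']),True))
a=cv2.imread('pics/w7.png')
cv2.imwrite('pics/c8.png',cv2.resize(a[180:380,230:430],None,fx=4,fy=3,interpolation=cv2.INTER_CUBIC)[:600])
E
```

```text
t: 14.77
ee_pos: [563.2, -82.8, 210.3]
orientation: [-3.118, -0.352, 0.002]
ft_force: [-0.1, -0.2, -0.1]
width: 70.5
t 14.7667 p [563.2 -82.8 210.3] yaw 12.89 z [-0.  0. -1.] F [-0.1 -0.2 -0.1] M [-0.1 -0.1 -0. ] w 70.5 q [-0.2  0.3  1.8  0.   1.1 -0.4]
fork_hole 0.95 [ 587.9 -181.4   52.3] [324.7 320. ]
fork_hole 0.33 [ 587.  -181.2    1.1] [323.7 298.6]
swing_grip 0.59 [560.8 -79.6  24. ] [320.9 212.8]
swing_grip 0.56 [ 228.4 -288.9   19.5] [ 52.7 311.1]
swing_eye 0.63 [ 146.9 -327.7   34.5] [ 10.8 322.5]
swing_eye 0.56 [ 586.1 -175.6   34.1] [324.2 306.9]
fork 0.59 [ 587.8 -183.2   -0.3] [324.  299.7]
```

View pics/c8.png

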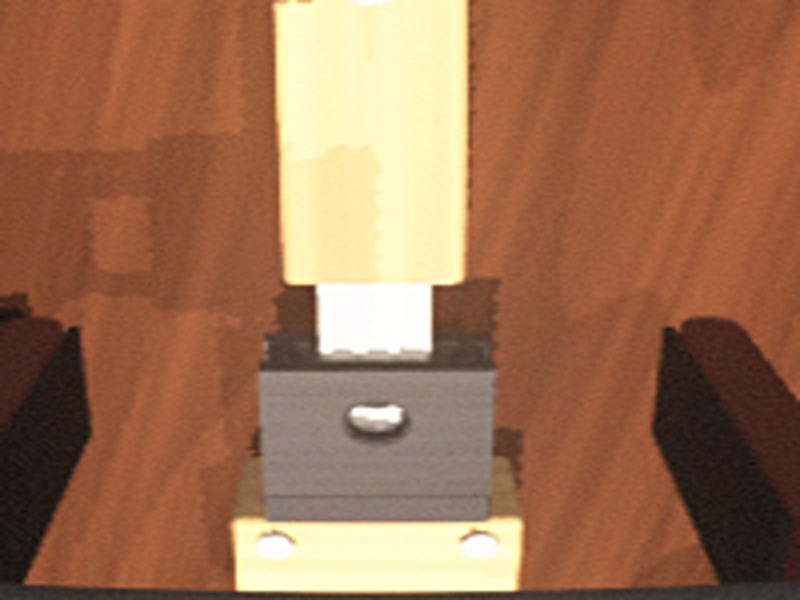

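The picture shows the tongue between the ears. The hole is centred at (324,319.7), the bar's front edge is at v=274.7, and steel is visible through the hole.

```bash
python3 - <<'E'
from h import *
import pickle
np.set_printoptions(precision=1,suppress=True)
p=pickle.load(open('w7.pkl','rb'));f=lambda x,y,z:atz(p,230+x/4,180+y/3,z,True)
def ang(a,b): d=b-a; return np.degrees(np.arctan2(d[1],d[0])).round(2),np.linalg.norm(d).round(1)
h=f(376.5,419,51);print('hole',h)
a,b,c,d=f(260,370,51),f(496,370,51),f(267,520,51),f(489,520,51)
print('ear',(a+b)/2,ang(a,b),ang((a+b)/2,(c+d)/2))
b1,b2=f(283,285,42),f(465,285,42);print(ang(b1,b2))
t1,t2,s1,s2=f(275,0,42),f(469,0,42),0,0;print('bar ang',ang((t1+t2)/2,(b1+b2)/2))
u=np.array([np.cos(np.radians(-77)),np.sin(np.radians(-77))])
m=((b1+b2)/2)[:2];e=m+40*u;n=np.array([-u[1],u[0]]);print('barfront',m,'eye',e,'rel hole: along',(e-h[:2])@u,'lat',(e-h[:2])@n)
E
```

```text
hole [ 587.4 -181.8   51. ]
ear [ 583.6 -163.6   51. ] (np.float64(12.83), np.float64(59.5)) (np.float64(-77.01), np.float64(60.5))
(np.float64(12.86), np.float64(45.6))
bar ang (np.float64(-76.82), np.float64(95.0))
barfront [ 576.6 -137.2] eye [ 585.6 -176.2] rel hole: along -5.875385842018696 lat -0.5525710937949212
```

The arm is seated as expected: eye 5.9 mm short of the axis, 0.5 mm lateral. Now to the pin in the rest, keeping the same yaw.

```bash
python3 -m handwheel '[[[0,0,0],[0,-38,0],0.8],[[0,0,0],[0,-38,0],0.8],[[0,0,0],[0,-38,0],0.8],[[0,0,0],[0,-38,0],0.8],[[0,0,0],[0,-38,0],0.8],[[0,0,0],[0,-38,0],0.8],[[0,0,0],[0,-38,0],0.8],[[0,0,0],[0,-38,0],0.8],[[0,0,0],[0,-38,0],0.8],[[0,0,0],[0,-30,0],0.8]]'
python3 - <<'E'
from h import *
from math import *
st()
plan([469,306,200],radians(13))
E
```

```text
t: 15.85
ee_pos: [474.4, 285.3, 196.9]
orientation: [-3.123, -0.326, 0.04]
ft_force: [0.2, 0.5, -0.5]
width: 70.1
t 15.85 p [474.4 285.3 196.9] yaw 11.94 z [-0.026 -0.002 -1.   ] F [ 0.2  0.5 -0.5] M [-0.03 -0.08  0.04] w 70.1 q [0.51 0.34 1.78 0.01 1.04 0.3 ]
n 1 dworld [-5.4 20.7  3.1] turn [-0.004  0.025 -0.019] tool shift if no turn [ -1.12 -21.35  -3.01]
[[-0.004, 0.0255, -0.0186],[-1.1, -21.3, -3.0]]
```

```bash
python3 -m handwheel '[[[0,0.013,-0.01],[-0.5,-9,0],0.8],[[0,0.013,-0.01],[-0.5,-5,0],0.8],[[0,0,0],[0,0,0],0.8],[[0,0,0],[0,0,0],0.8],[[0,0,0],[0,0,0],0.8],[[0,0,0],[0,0,0],0.8],[[0,0,0],[0,0,0],0.8],[[0,0,0],[0,0,0],0.8],[[0,0,0],[0,0,0],0.8],[[0,0,0],[0,0,0],0.8]]'
python3 - <<'E'
from h import *
np.set_printoptions(precision=1,suppress=True)
st();p=snap('wrist','w8.png')
import pickle;pickle.dump({k:p[k] for k in('camera_matrix','rvec','tvec')},open('w8.pkl','wb'))
for q in ['pin_grip','pin_nose','rest']:
    for f in ctrl.spot_point(p,q)[:2]:
        print(q,round(f['score'],2),toW(p,f['position']),proj(p,toW(p,f['position']),True))
E
```

```text
t: 16.68
ee_pos: [469.1, 296.5, 192.4]
orientation: [-3.121, -0.359, 0.009]
ft_force: [-0.9, 0.4, -0.6]
width: 70.4
t 16.6833 p [469.1 296.5 192.4] yaw 13.11 z [-0. -0. -1.] F [-0.9  0.4 -0.6] M [-0.1 -0.1 -0. ] w 70.4 q [0.5 0.3 1.8 0.  1.  0.3]
pin_grip 0.86 [583.3 411.   22. ] [465.1 135.2]
pin_grip 0.6 [467.4 305.9  80.8] [323.8 224.5]
pin_nose 0.77 [512.3 404.8   0.7] [391.  121.1]
rest 0.97 [469.7 308.8   0.4] [326.8 203.2]
```

View pics/w8.png

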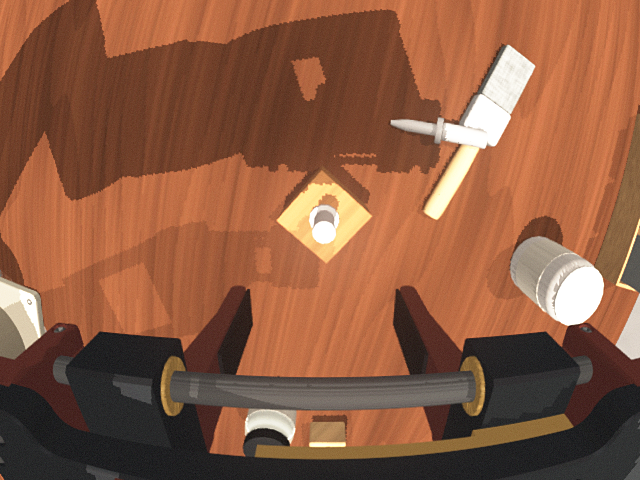

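```bash
python3 - <<'E'
from h import *
a=cv2.imread('pics/w8.png')
cv2.imwrite('pics/c9.png',cv2.resize(a[160:270,265:385],None,fx=5,fy=5,interpolation=cv2.INTER_CUBIC)[:600])
E
```

```text
(no output)
```

View pics/c9.png

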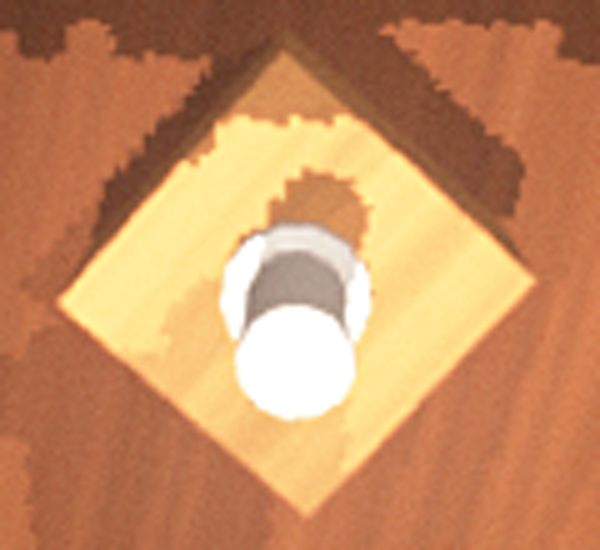

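```bash
python3 - <<'E'
from h import *
from math import *
import pickle
np.set_printoptions(precision=1,suppress=True)
p=pickle.load(open('w8.pkl','rb'));f=lambda x,y,z:atz(p,265+x/5,160+y/5,z,True)
print('knob',f(295,361,100),'d',np.linalg.norm(f(236,361,100)-f(355,361,100)),'collar',f(296,290,56),'d',np.linalg.norm(f(221,290,56)-f(371,290,56)))
c=[f(285,45,50),f(535,282,50),f(305,515,50),f(60,300,50)];print('blk',np.mean(c,0),[np.linalg.norm(c[i]-c[i-1]).round(1) for i in range(4)])
# scene cam tri for height
s=snap('scene','s8.png')
E
python3 - <<'E'
import cv2
a=cv2.imread('pics/scene0.png')
cv2.imwrite('pics/c10.png',cv2.resize(a[290:350,400:480],None,fx=8,fy=8,interpolation=cv2.INTER_CUBIC))
E
```

```text
knob [467.8 304.7 100. ] d 17.940137024550395 collar [467.8 305.6  56. ] d 26.029904201861633
blk [468.1 304.6  50. ] [np.float64(60.4), np.float64(60.9), np.float64(59.8), np.float64(59.6)]
```

View pics/c10.png

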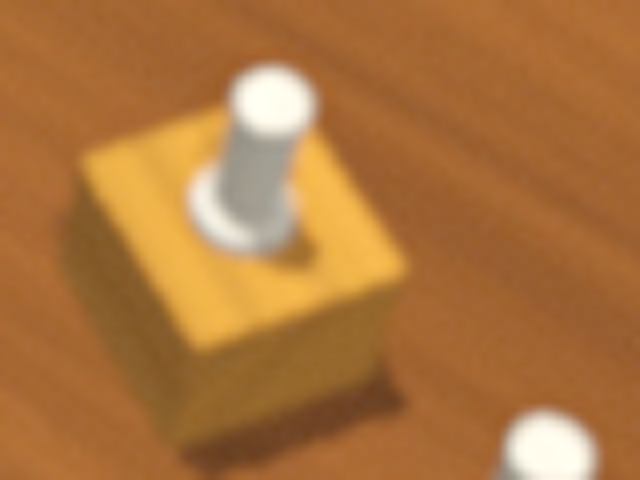

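```bash
python3 - <<'E'
from h import *
from math import *
import pickle
np.set_printoptions(precision=1,suppress=True)
p=pickle.load(open('w8.pkl','rb'));s=ctrl.get_image('scene')
print(tri([ray(p,324,232.2,True),ray(s,434.1,302.75)]))
st();plan([467.8,305,71],radians(13),n=8)
E
```

```text
(array([467.9, 305.6,  99.7]), [np.float64(0.9337973135708668), np.float64(0.9337973135708899)])
t 16.9833 p [468.8 297.  192.3] yaw 13.16 z [-0. -0. -1.] F [-0.  -0.4  0. ] M [-0.1 -0.1 -0.1] w 70.2 q [0.5 0.3 1.8 0.  1.  0.3]
n 8 dworld [  -1.     8.  -121.3] turn [-0.  0.  0.] tool shift if no turn [  1.5  -7.9 121.3]
[[-0.0001, 0.0007, 0.0004],[0.2, -1.0, 15.2]]
[[-0.0001, 0.0007, 0.0004],[0.2, -1.0, 15.2]]
[[-0.0001, 0.0007, 0.0004],[0.2, -1.0, 15.2]]
[[-0.0001, 0.0007, 0.0004],[0.2, -1.0, 15.2]]
[[-0.0001, 0.0007, 0.0004],[0.1, -1.0, 15.2]]
[[-0.0001, 0.0007, 0.0004],[0.1, -1.0, 15.2]]
[[-0.0001, 0.0007, 0.0004],[0.1, -1.0, 15.2]]
[[-0.0001, 0.0007, 0.0004],[0.1, -1.0, 15.2]]
```

Triangulated knob-top height is 99.7, against 100 expected. Descending.

```bash
python3 -m handwheel '[[[0,0,0],[0.3,-2,13],0.8],[[0,0,0],[0.3,-2,15],0.8],[[0,0,0],[0.3,-2,15],0.8],[[0,0,0],[0.3,-2,15],0.8],[[0,0,0],[0,0,15],0.8],[[0,0,0],[0,0,13],0.8],[[0,0,0],[0,0,8],0.8],[[0,0,0],[0,0,0],0.8],[[0,0,0],[0,0,0],0.8],[[0,0,0],[0,0,0],0.8]]'
python3 - <<'E'
from h import *
from math import *
st()
plan([467.8,305.2,71],radians(13),n=4)
E
```

```text
t: 17.82
ee_pos: [469.0, 307.6, 96.3]
orientation: [-3.118, -0.363, 0.002]
ft_force: [-0.3, -0.1, 0.7]
width: 70.3
t 17.8167 p [469.  307.6  96.3] yaw 13.28 z [-0.002  0.002 -1.   ] F [-0.3 -0.1  0.7] M [-0.04 -0.09 -0.01] w 70.3 q [0.56 0.48 1.84 0.   0.81 0.32]
n 4 dworld [ -1.2  -2.4 -25.3] turn [-0.002  0.001  0.005] tool shift if no turn [-1.73  2.12 25.26]
[[-0.0006, 0.0003, 0.0012],[-0.4, 0.5, 6.3]]
[[-0.0006, 0.0003, 0.0012],[-0.4, 0.5, 6.3]]
[[-0.0006, 0.0003, 0.0012],[-0.4, 0.5, 6.3]]
[[-0.0006, 0.0003, 0.0012],[-0.4, 0.5, 6.3]]
```

```bash
python3 -m handwheel '[[[0,0,0],[-0.5,0.5,6.5],0.8],[[0,0,0],[-0.5,0.5,6.5],0.8],[[0,0,0],[-0.5,0.5,6.5],0.8],[[0,0,0],[-0.5,0.5,6.5],0.8],[[0,0,0],[0,0,0],0.5],[[0,0,0],[0,0,0],0.4],[[0,0,0],[0,0,0],0.4],[[0,0,0],[0,0,0],0.4],[[0,0,0],[0,0,0],0.4],[[0,0,0],[0,0,0],0.4]]'
python3 - <<'E'
from h import *
from math import *
st()
plan([467.8,305.2,71],radians(13),n=1)
p=snap('wrist','w9.png')
a=cv2.imread('pics/w9.png')
cv2.imwrite('pics/c11.png',cv2.resize(a[180:380,220:420],None,fx=4,fy=3,interpolation=cv2.INTER_CUBIC)[:600])
E
```

```text
t: 18.65
ee_pos: [469.1, 305.9, 70.1]
orientation: [-3.117, -0.362, -0.004]
ft_force: [0.3, 0.3, 0.7]
width: 36.1
t 18.65 p [469.1 305.9  70.1] yaw 13.27 z [ 0.002  0.004 -1.   ] F [0.3 0.3 0.7] M [-0.04 -0.14 -0.01] w 36.1 q [0.56 0.52 1.86 0.   0.76 0.32]
n 1 dworld [-1.3 -0.7  0.9] turn [-0.004 -0.003  0.005] tool shift if no turn [-1.38  0.37 -0.9 ]
[[-0.0036, -0.0031, 0.0047],[-1.4, 0.4, -0.9]]
```

View pics/c11.png

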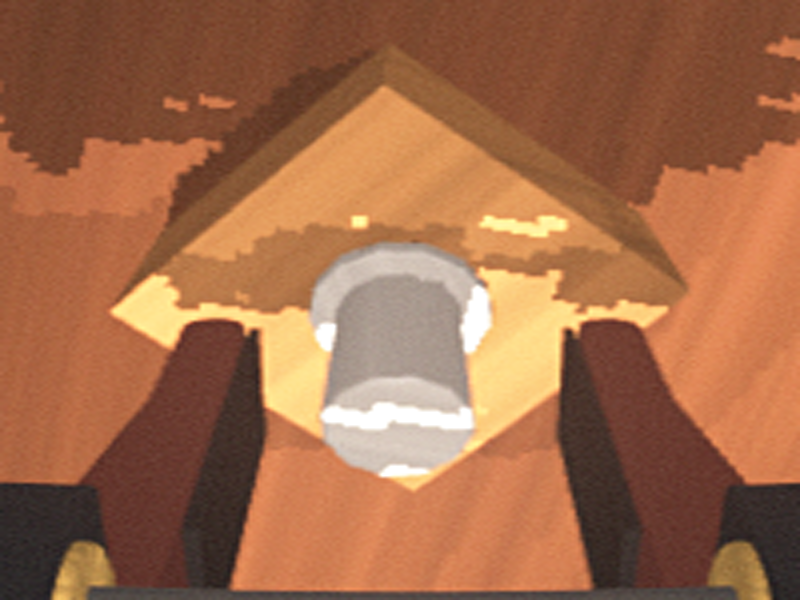

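```bash
python3 -m handwheel '[[[-0.002,-0.002,0.002],[-1.2,0.4,-1],0.4],[[-0.001,-0.001,0],[-0.3,0,-0.3],0.4],[[0,0,0],[0,0,0],0.35],[[0,0,0],[0,0,0],0.1],[[0,0,0],[0,0,0],0.1],[[0,0,0],[0,0,0],0.1],[[0,0,0],[0,0,0],0.1],[[0,0,0],[0,0,0],0.1],[[0,0,0],[0,0,0],0.1],[[0,0,0],[0,0,0],0.1]]'
python3 - <<'E'
from h import *
from math import *
st()
E
```

```text
t: 19.53
ee_pos: [467.9, 305.3, 72.2]
orientation: [-3.12, -0.359, -0.001]
ft_force: [-0.8, -0.0, 1.1]
width: 16.8
t 19.5333 p [467.9 305.3  72.2] yaw 13.14 z [ 0.001  0.001 -1.   ] F [-0.8 -0.   1.1] M [-0.08 -0.1   0.  ] w 16.8 q [0.56 0.52 1.86 0.   0.76 0.33]
```

```bash
python3 -m handwheel '[[[0,0,0],[0,0,-4],0.1],[[0,0,0],[0,0,-8],0.1],[[0,0,0],[0,0,-10],0.1],[[0,0,0],[0,0,-12],0.1],[[0,0,0],[0,0,-15],0.1],[[0,0,0],[0,0,-20],0.1],[[0,0,0],[0,0,-20],0.1],[[0,0,0],[0,0,-20],0.1],[[0,0,0],[0,0,-15],0.1],[[0,0,0],[0,0,0],0.1]]'
python3 - <<'E'
from h import *
from math import *
st()
np.set_printoptions(precision=1,suppress=True)
p=snap('wrist','w10.png')
for q in ['pin_nose','pin_grip']:
    for f in ctrl.spot_point(p,q)[:2]:print(q,round(f['score'],2),toW(p,f['position']),proj(p,toW(p,f['position']),True))
plan([585,-163,190],radians(13),n=12)
E
```

```text
t: 20.37
ee_pos: [467.4, 304.9, 207.9]
orientation: [-3.12, -0.359, -0.002]
ft_force: [0.1, 0.5, -0.8]
width: 17.0
t 20.3667 p [467.4 304.9 207.9] yaw 13.14 z [ 0.001  0.001 -1.   ] F [ 0.1  0.5 -0.8] M [-0.04 -0.09  0.01] w 17.0 q [0.56 0.32 1.78 0.   1.04 0.33]
pin_nose 0.79 [468.3 305.7 145.4] [323.9 254.5]
pin_nose 0.69 [512.4 406.2   1. ] [387.  128.6]
pin_grip 0.6 [468.5 304.  214.7] [324.4 300.8]
pin_grip 0.49 [598.7 420.6  -1.4] [464.9 138.3]
n 12 dworld [ 119.4 -466.8  -13.9] turn [0. 0. 0.] tool shift if no turn [ 10.2 481.7  14.3]
[[0.0001, 0.0003, 0.0002],[0.9, 40.1, 1.2]]
[[0.0001, 0.0003, 0.0002],[0.9, 40.1, 1.2]]
[[0.0001, 0.0003, 0.0002],[0.9, 40.1, 1.2]]
[[0.0001, 0.0003, 0.0002],[0.9, 40.1, 1.2]]
[[0.0001, 0.0003, 0.0002],[0.9, 40.1, 1.2]]
[[0.0001, 0.0003, 0.0002],[0.9, 40.1, 1.2]]
[[0.0001, 0.0003, 0.0002],[0.9, 40.1, 1.2]]
[[0.0001, 0.0003, 0.0002],[0.9, 40.1, 1.2]]
[[0.0001, 0.0003, 0.0002],[0.9, 40.1, 1.2]]
[[0.0001, 0.0003, 0.0002],[0.9, 40.1, 1.2]]
[[0.0001, 0.0003, 0.0002],[0.9, 40.1, 1.2]]
[[0.0001, 0.0003, 0.0002],[0.9, 40.1, 1.2]]
```

View pics/w10.png

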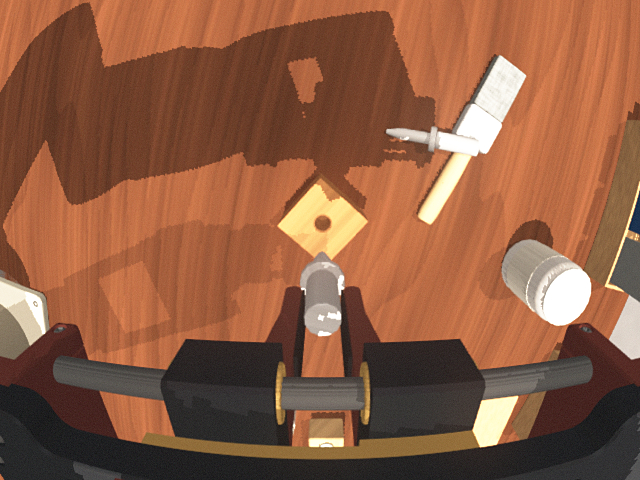

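```bash
python3 - <<'E'
import cv2
a=cv2.imread('pics/w10.png')
cv2.imwrite('pics/c12.png',cv2.resize(a[235:345,265:385],None,fx=5,fy=5,interpolation=cv2.INTER_CUBIC))
E
python3 -m handwheel '[[[0,0,0],[1,38,0],0.1],[[0,0,0],[1,38,0],0.1],[[0,0,0],[1,38,0],0.1],[[0,0,0],[1,38,0],0.1],[[0,0,0],[1,38,1],0.1],[[0,0,0],[1,38,1],0.1],[[0,0,0],[1,38,1],0.1],[[0,0,0],[1,38,1],0.1],[[0,0,0],[1,38,1],0.1],[[0,0,0],[1,30,1],0.1]]'
python3 - <<'E'
from h import *
from math import *
st()
plan([584.5,-168,190],radians(13),n=5)
E
```

```text
t: 21.35
ee_pos: [554.4, -66.0, 183.5]
orientation: [-3.118, -0.379, 0.041]
ft_force: [0.9, 0.4, -1.1]
width: 16.7
t 21.35 p [554.4 -66.  183.5] yaw 13.86 z [-0.026 -0.003 -1.   ] F [ 0.9  0.4 -1.1] M [-0.02 -0.16 -0.07] w 16.7 q [-0.14  0.37  1.78 -0.01  1.02 -0.37]
n 5 dworld [  30.1 -102.     6.5] turn [-0.003  0.026  0.015] tool shift if no turn [  4.67 106.19  -6.98]
[[-0.0006, 0.0052, 0.003],[0.9, 21.2, -1.4]]
[[-0.0006, 0.0052, 0.003],[1.0, 21.2, -1.4]]
[[-0.0006, 0.0052, 0.003],[1.1, 21.2, -1.4]]
[[-0.0006, 0.0052, 0.003],[1.1, 21.2, -1.3]]
[[-0.0006, 0.0052, 0.003],[1.2, 21.2, -1.3]]
```

View pics/c12.png

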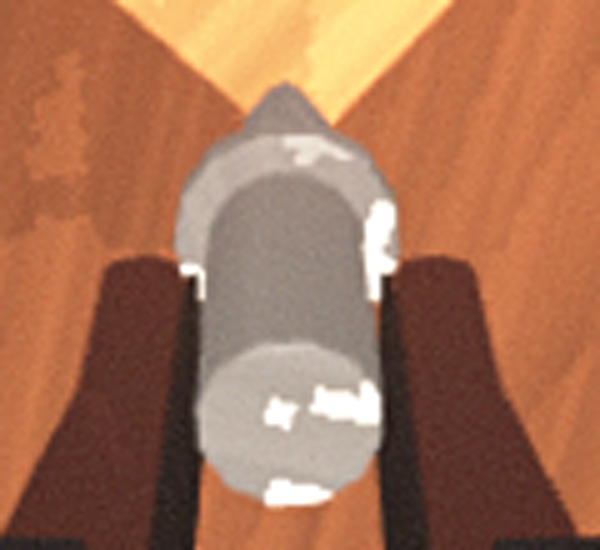

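```bash
python3 -m handwheel '[[[0,0.006,0.003],[1,20,-1],0.1],[[0,0.006,0.003],[1,20,-1],0.1],[[0,0.006,0.003],[1,20,-1],0.1],[[0,0.006,0.003],[1,16,-1],0.1],[[0,0.003,0],[0,8,0],0.1],[[0,0,0],[0,0,0],0.1],[[0,0,0],[0,0,0],0.1],[[0,0,0],[0,0,0],0.1],[[0,0,0],[0,0,0],0.1],[[0,0,0],[0,0,0],0.1]]'
cat >> h.py <<'E'
def camtool(p):
    o=ctrl.get_obs();Rt=R.from_rotvec(o['orientation']).as_matrix();Rc=R.from_rotvec(np.ravel(p['rvec'])).as_matrix()
    return Rt.T@(-Rc.T@np.ravel(p['tvec'])-o['ee_pos']),Rt.T@Rc.T
def toolray(p,u,v,zt):
    K=np.array(p['camera_matrix']); a=(u-K[0,2])/K[0,0]; b=(v-K[1,2])/K[1,1];r=np.hypot(a,b)
    c,M=camtool(p);d=M@[np.sin(r)*a/r,np.sin(r)*b/r,np.cos(r)];return c+d*(zt-c[2])/d[2]
E
python3 - <<'E'
from h import *
np.set_printoptions(precision=2,suppress=True)
st();p=snap('wrist','w11.png')
import pickle;pickle.dump({k:p[k] for k in('camera_matrix','rvec','tvec')},open('w11.pkl','wb'))
print('knobtop',toolray(p,323,319.6,-27.8),'collar',toolray(p,322.2,283,16.2),'nose',toolray(p,322.2,253.5,67.2))
a=cv2.imread('pics/w11.png')
cv2.imwrite('pics/c13.png',cv2.resize(a[180:380,230:430],None,fx=4,fy=3,interpolation=cv2.INTER_CUBIC)[:600])
E
```

```text
t: 22.18
ee_pos: [570.9, -154.2, 173.4]
orientation: [-3.111, -0.347, 0.031]
ft_force: [-0.3, -0.2, -0.6]
width: 17.1
t 22.1833 p [ 570.9 -154.2  173.4] yaw 12.74 z [-0.02  0.01 -1.  ] F [-0.3 -0.2 -0.6] M [ 0.01 -0.07 -0.03] w 17.1 q [-0.29  0.42  1.72  0.    1.02 -0.51]
knobtop [  0.08   0.63 -27.8 ] collar [-0.31  1.01 16.2 ] nose [-0.33  0.35 67.2 ]
```

View pics/c13.png

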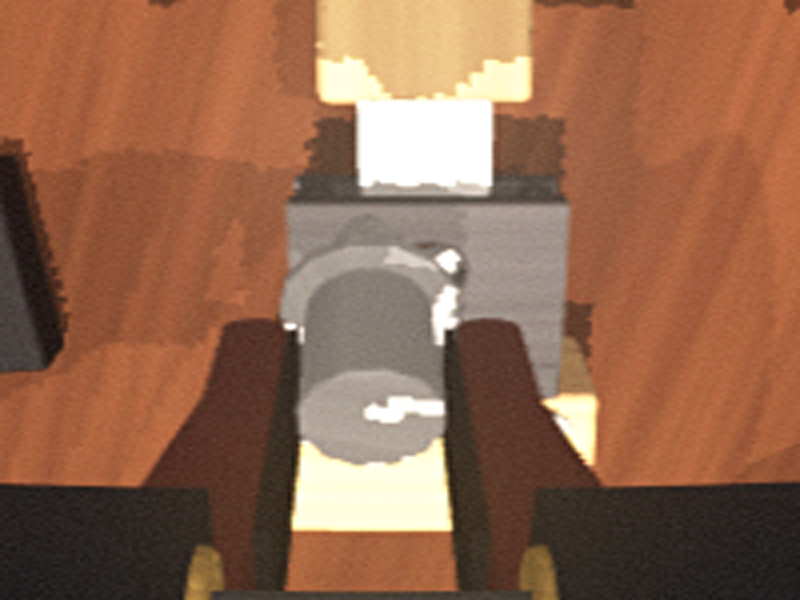

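```bash
python3 - <<'E'
from h import *
from math import *
plan([587.3,-179.8,135],radians(13),n=7)
E
```

```text
n 7 dworld [ 16.4 -25.7 -38.5] turn [-0.013  0.018 -0.005] tool shift if no turn [10.99 29.21 37.91]
[[-0.0019, 0.0026, -0.0006],[1.6, 4.2, 5.4]]
[[-0.0019, 0.0026, -0.0006],[1.6, 4.2, 5.4]]
[[-0.0019, 0.0026, -0.0006],[1.5, 4.2, 5.4]]
[[-0.0019, 0.0026, -0.0006],[1.5, 4.1, 5.5]]
[[-0.0019, 0.0026, -0.0006],[1.5, 4.1, 5.5]]
[[-0.0019, 0.0026, -0.0006],[1.5, 4.1, 5.5]]
[[-0.0019, 0.0026, -0.0006],[1.5, 4.1, 5.5]]
```

```bash
python3 -m handwheel '[[[-0.002,0.003,0],[1.6,4,5],0.1],[[-0.002,0.003,0],[1.6,4,5],0.1],[[-0.002,0.003,0],[1.6,4,5],0.1],[[-0.002,0.003,0],[1.6,4,5],0.1],[[-0.002,0.003,0],[1.6,4,5],0.1],[[-0.002,0.003,0],[1.5,4,5],0.1],[[0,0,0],[1,3,3],0.1],[[0,0,0],[0,0,0],0.1],[[0,0,0],[0,0,0],0.1],[[0,0,0],[0,0,0],0.1]]'
python3 - <<'E'
from h import *
from math import *
st()
plan([587.3,-179.8,130],radians(13),n=3)
E
```

```text
t: 23.07
ee_pos: [588.5, -179.3, 135.9]
orientation: [-3.122, -0.351, -0.002]
ft_force: [-0.0, 0.1, -1.0]
width: 16.7
t 23.0667 p [ 588.5 -179.3  135.9] yaw 12.84 z [ 0.001  0.    -1.   ] F [-0.   0.1 -1. ] M [-0.08 -0.1  -0.01] w 16.7 q [-0.32  0.49  1.7   0.    0.94 -0.54]
n 3 dworld [-1.2 -0.5 -5.9] turn [-0.    -0.001 -0.003] tool shift if no turn [-1.31  0.17  5.93]
[[-0.0001, -0.0004, -0.001],[-0.4, 0.1, 2.0]]
[[-0.0001, -0.0004, -0.001],[-0.4, 0.1, 2.0]]
[[-0.0001, -0.0004, -0.001],[-0.4, 0.1, 2.0]]
```

```bash
python3 -m handwheel '[[[0,0,0],[-0.4,0,2],0.1],[[0,0,0],[-0.4,0,2],0.1],[[0,0,0],[-0.4,0,2],0.1],[[0,0,0],[0,0,0],0.1],[[0,0,0],[0,0,0],0.1],[[0,0,0],[0,0,0],0.1],[[0,0,0],[0,0,0],0.1],[[0,0,0],[0,0,0],0.1],[[0,0,0],[0,0,0],0.1],[[0,0,0],[0,0,0],0.1]]'
python3 - <<'E'
from h import *
from math import *
st()
plan([587.3,-179.8,130],radians(13),n=3)
p=snap('wrist','w12.png')
import pickle;pickle.dump({k:p[k] for k in('camera_matrix','rvec','tvec')},open('w12.pkl','wb'))
a=cv2.imread('pics/w12.png')
cv2.imwrite('pics/c14.png',cv2.resize(a[180:330,240:400],None,fx=5,fy=4,interpolation=cv2.INTER_CUBIC)[:600])
p=snap('scene','s12.png');a=cv2.imread('pics/s12.png');cv2.imwrite('pics/c15.png',cv2.resize(a[190:290,180:300],None,fx=6,fy=6,interpolation=cv2.INTER_CUBIC))
E
```

```text
t: 23.9
ee_pos: [587.7, -179.3, 130.6]
orientation: [3.121, 0.352, 0.004]
ft_force: [-0.1, 0.0, -0.8]
width: 17.2
t 23.9 p [ 587.7 -179.3  130.6] yaw 12.87 z [ 0.003 -0.    -1.   ] F [-0.1  0.  -0.8] M [-0.1  -0.12 -0.03] w 17.2 q [-0.32  0.5   1.71  0.    0.93 -0.54]
n 3 dworld [-0.4 -0.5 -0.6] turn [ 0.001 -0.003 -0.002] tool shift if no turn [-0.49  0.43  0.58]
[[0.0002, -0.0009, -0.0008],[-0.2, 0.1, 0.2]]
[[0.0002, -0.0009, -0.0008],[-0.2, 0.1, 0.2]]
[[0.0002, -0.0009, -0.0008],[-0.2, 0.1, 0.2]]
```

View pics/c14.png

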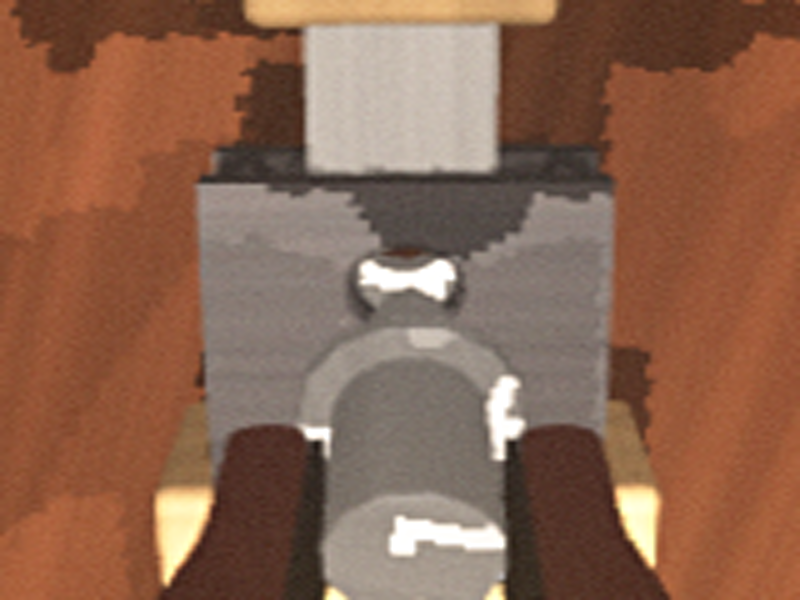

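View pics/c15.png

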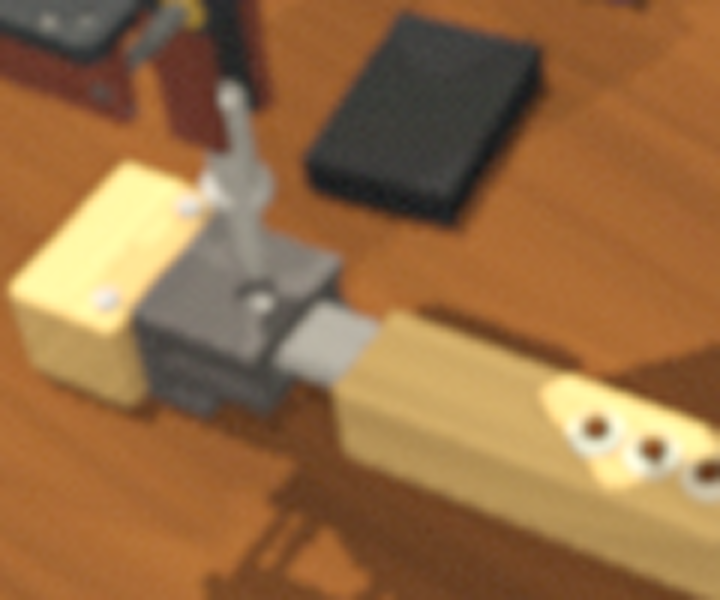

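```bash
python3 - <<'E'
from h import *
from math import *
import pickle
np.set_printoptions(precision=1,suppress=True)
p=pickle.load(open('w12.pkl','rb'));s=ctrl.get_image('scene');w=ctrl.get_image('wrist')
f=lambda x,y,z:atz(p,240+x/5,180+y/4,z,True)
u=np.array([.225,-.974,0])
print('hole from mouth edge',f(406.5,247,51)+8.2*u,'LR',(f(350,285,51)+f(463,285,51))/2,np.linalg.norm(f(350,285,51)-f(463,285,51)))
a,b=f(198,180,51),f(614,180,51);print('ear front mid+20',(a+b)/2+20*u,np.linalg.norm(a-b))
o=ctrl.get_obs();Rt=R.from_rotvec(o['orientation']).as_matrix();n=o['ee_pos']+Rt@[-.3,.5,67.2];print('nose',n)
print('scene proj nose (crop px)',(proj(s,n)-[180,190])*6,'hole',(proj(s,[587.6,-182.4,51])-[180,190])*6)
print('wrist nose crop',(proj(w,n,True)-[240,180])*[5,4],'hole',(proj(w,[587.6,-182.4,51],True)-[240,180])*[5,4])
st()
E
```

```text
hole from mouth edge [ 587.9 -183.    51. ] LR [ 587.6 -182.1   51. ] 16.48122294403189
ear front mid+20 [ 587.7 -182.3   51. ] 59.64943499463229
nose [ 587.6 -179.8   63.3]
scene proj nose (crop px) [253.1 272.4] hole [253.3 290.7]
wrist nose crop [410.6 295. ] hole [406.2 286.6]
t 24.1 p [ 587.6 -179.3  130.5] yaw 12.87 z [ 0. -0. -1.] F [ 0.7  0.  -0.4] M [-0.  -0.1 -0. ] w 17.4 q [-0.3  0.5  1.7  0.   0.9 -0.5]
```

```bash
python3 -m handwheel '[[[0,0,0],[0.2,0.3,2],0.1],[[0,0,0],[0,0.3,2],0.1],[[0,0,0],[0,0,2],0.1],[[0,0,0],[0,0,2],0.1],[[0,0,0],[0,0,2],0.1],[[0,0,0],[0,0,2],0.1],[[0,0,0],[0,0,2],0.1],[[0,0,0],[0,0,0],0.1],[[0,0,0],[0,0,0],0.1],[[0,0,0],[0,0,0],0.1]]'
cat >> h.py <<'E'
def pin():
    st();o=ctrl.get_obs();Rt=R.from_rotvec(o['orientation']).as_matrix();n=o['ee_pos']+Rt@[-.8,.6,67.2]
    d=n-np.array([587.7,-182.4,51]);print('nose along %.1f lat %.1f z %.1f'%(d[:2]@[.225,-.974],d[:2]@[.974,.225],n[2]),'F tool',(Rt.T@o['ft_force']).round(1))
E
python3 -c "
from h import *
pin()"
```

```text
t: 24.93
ee_pos: [587.7, -179.8, 114.3]
orientation: [-3.122, -0.352, -0.003]
ft_force: [-0.1, -0.5, -0.4]
width: 17.2
t 24.9333 p [ 587.7 -179.8  114.3] yaw 12.87 z [ 0.002  0.    -1.   ] F [-0.1 -0.5 -0.4] M [-0.02 -0.15  0.05] w 17.2 q [-0.32  0.52  1.72  0.    0.9  -0.54]
nose along -1.9 lat -0.1 z 47.1 F tool [-0.2  0.4  0.4]
```

```bash
python3 -m handwheel '[[[0,0,0],[0,-0.3,1],0.1],[[0,0,0],[0,0,1],0.1],[[0,0,0],[0,0,1],0.1],[[0,0,0],[0,0,1],0.1],[[0,0,0],[0,0,1],0.1],[[0,0,0],[0,0,1],0.1],[[0,0,0],[0,0,0.5],0.1],[[0,0,0],[0,0,0.5],0.1],[[0,0,0],[0,0,0],0.1],[[0,0,0],[0,0,0],0.1]]'
python3 -c "
from h import *
pin()"
```

```text
t: 25.77
ee_pos: [587.9, -179.5, 106.9]
orientation: [3.122, 0.352, 0.004]
ft_force: [0.6, -0.3, -1.0]
width: 17.2
t 25.7667 p [ 587.9 -179.5  106.9] yaw 12.87 z [ 0.002  0.    -1.   ] F [ 0.6 -0.3 -1. ] M [ 0.01 -0.1   0.02] w 17.2 q [-0.32  0.53  1.72  0.    0.89 -0.54]
nose along -2.1 lat 0.2 z 39.7 F tool [0.5 0.4 1. ]
```

```bash
python3 -m handwheel '[[[0,0,0],[0,0,0.7],0.1],[[0,0,0],[0,0,0.7],0.1],[[0,0,0],[0,0,0.7],0.1],[[0,0,0],[0,0,0.7],0.1],[[0,0,0],[0,0,0.7],0.1],[[0,0,0],[0,0,0],0.1],[[0,0,0],[0,0,0],0.1],[[0,0,0],[0,0,0],0.1],[[0,0,0],[0,0,0],0.1],[[0,0,0],[0,0,0],0.1]]'
python3 -c "
from h import *
pin()"
```

```text
t: 26.6
ee_pos: [588.2, -179.9, 104.0]
orientation: [3.121, 0.352, 0.005]
ft_force: [-0.1, 0.3, 1.3]
width: 17.0
t 26.6 p [ 588.2 -179.9  104. ] yaw 12.87 z [ 0.003 -0.    -1.   ] F [-0.1  0.3  1.3] M [-0.08  0.03 -0.01] w 17.0 q [-0.32  0.54  1.72  0.    0.88 -0.54]
nose along -1.7 lat 0.5 z 36.8 F tool [-0.1 -0.3 -1.3]
```

```bash
python3 -m handwheel '[[[0,0,0],[-0.2,0.2,1],0.1],[[0,0,0],[-0.2,0.2,1],0.1],[[0,0,0],[0,0.2,1],0.1],[[0,0,0],[0,0.2,1],0.1],[[0,0,0],[0,0.2,1],0.1],[[0,0,0],[0,0,0],0.1],[[0,0,0],[0,0,0],0.1],[[0,0,0],[0,0,0],0.1],[[0,0,0],[0,0,0],0.1],[[0,0,0],[0,0,0],0.1]]'
python3 -c "
from h import *
pin()"
```

```text
t: 27.43
ee_pos: [588.6, -181.6, 100.3]
orientation: [3.12, 0.352, 0.007]
ft_force: [-2.3, 0.7, 3.6]
width: 17.3
t 27.4333 p [ 588.6 -181.6  100.3] yaw 12.87 z [ 0.005 -0.001 -1.   ] F [-2.3  0.7  3.6] M [ 0.01  0.24 -0.03] w 17.3 q [-0.32  0.54  1.72  0.    0.87 -0.54]
nose along 0.2 lat 0.6 z 33.1 F tool [-2.1 -1.1 -3.6]
```

```bash
python3 -m handwheel '[[[0,-0.002,0],[-0.4,0,0.7],0.1],[[0,-0.002,0],[-0.3,0,0.7],0.1],[[0,0,0],[0,0,1],0.1],[[0,0,0],[0,0,1],0.1],[[0,0,0],[0,0,1],0.1],[[0,0,0],[0,0,0],0.1],[[0,0,0],[0,0,0],0.1],[[0,0,0],[0,0,0],0.1],[[0,0,0],[0,0,0],0.1],[[0,0,0],[0,0,0],0.1]]'
python3 -c "
from h import *
pin()"
```

```text
t: 28.27
ee_pos: [588.9, -182.3, 98.8]
orientation: [3.118, 0.352, 0.003]
ft_force: [-1.7, -0.9, 3.8]
width: 17.1
t 28.2667 p [ 588.9 -182.3   98.8] yaw 12.88 z [ 0.002 -0.004 -1.   ] F [-1.7 -0.9  3.8] M [0.09 0.31 0.  ] w 17.1 q [-0.32  0.55  1.72 -0.    0.87 -0.54]
nose along 1.1 lat 0.5 z 31.6 F tool [-1.8  0.5 -3.8]
```

```bash
python3 -m handwheel '[[[0,0,0],[-0.5,0,1],0.1],[[0,0,0],[-0.4,0,1.5],0.1],[[0,0,0],[-0.2,0,1.5],0.1],[[0,0,0],[0,0,1.5],0.1],[[0,0,0],[0,0,1.5],0.1],[[0,0,0],[0,0,1.5],0.1],[[0,0,0],[0,0,0],0.1],[[0,0,0],[0,0,0],0.1],[[0,0,0],[0,0,0],0.1],[[0,0,0],[0,0,0],0.1]]'
python3 -c "
from h import *
pin()"
```

```text
t: 29.1
ee_pos: [589.2, -183.3, 94.6]
orientation: [3.116, 0.353, 0.007]
ft_force: [-2.2, 0.9, 5.7]
width: 17.4
t 29.1 p [ 589.2 -183.3   94.6] yaw 12.91 z [ 0.005 -0.005 -1.   ] F [-2.2  0.9  5.7] M [0.16 0.41 0.  ] w 17.4 q [-0.32  0.55  1.72 -0.    0.86 -0.54]
nose along 2.2 lat 0.7 z 27.4 F tool [-1.9 -1.4 -5.7]
```

```bash
python3 - <<'E'
from h import *
p=snap('wrist','w13.png')
a=cv2.imread('pics/w13.png')
cv2.imwrite('pics/c16.png',cv2.resize(a[180:330,240:400],None,fx=5,fy=4,interpolation=cv2.INTER_CUBIC)[:600])
p=snap('scene','s13.png');a=cv2.imread('pics/s13.png');cv2.imwrite('pics/c17.png',cv2.resize(a[190:290,180:300],None,fx=6,fy=6,interpolation=cv2.INTER_CUBIC))
pin()
E
```

```text
t 29.2 p [ 589.2 -183.3   94.6] yaw 12.91 z [ 0.005 -0.005 -1.   ] F [-1.6  0.1  5.6] M [ 0.16  0.48 -0.02] w 16.8 q [-0.32  0.55  1.72 -0.    0.86 -0.54]
nose along 2.2 lat 0.7 z 27.4 F tool [-1.6 -0.5 -5.6]
```

View pics/c16.png

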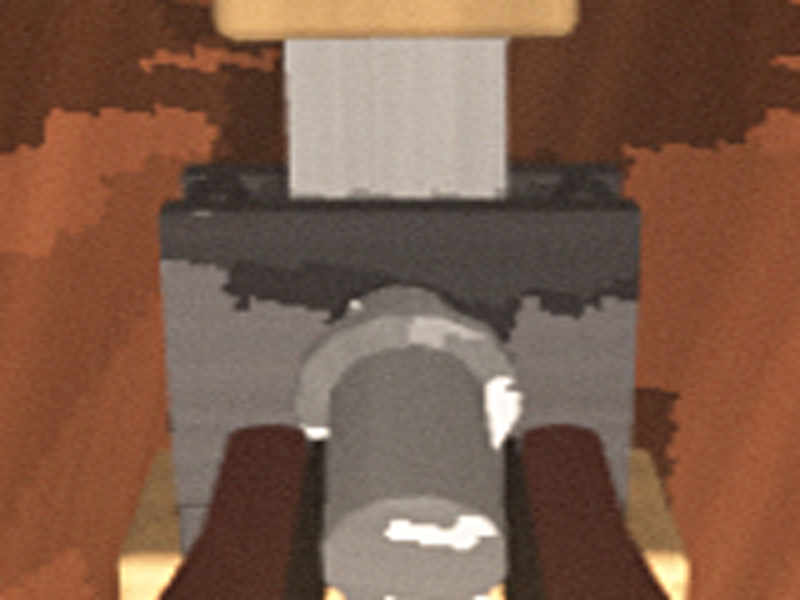

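View pics/c17.png

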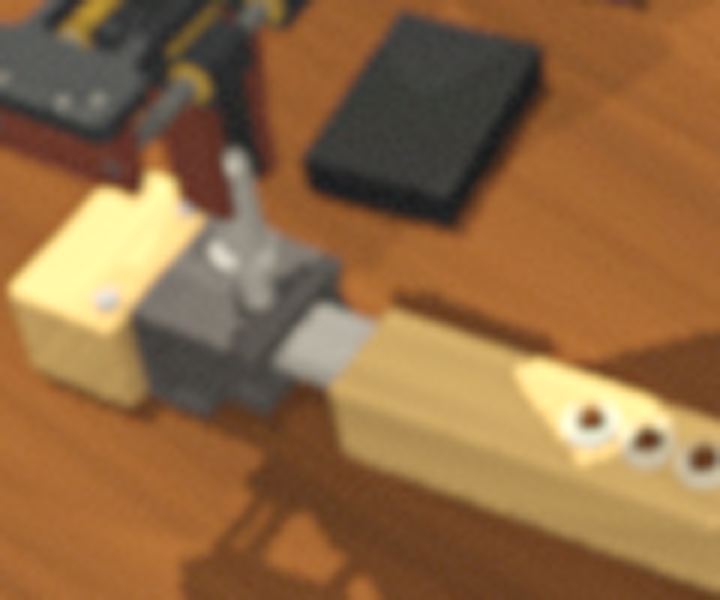

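```bash
python3 - <<'E'
from h import *
import pickle
np.set_printoptions(precision=1,suppress=True)
w=ctrl.get_image('wrist')
for p,bx,ex,kn,co in [(pickle.load(open('w12.pkl','rb')),(401,23),[(198,180),(614,180)],None,None),(w,(395,39),[(160,206),(640,206)],0,0)]:
    f=lambda x,y,z:atz(p,240+x/5,180+y/4,z,True)
    u=np.array([.225,-.974,0]);a,b=[f(*e,51) for e in ex];hole=(a+b)/2+20*u
    m=f(*bx,42);d=m+40*u-hole;print('hole',hole,'ear w',np.linalg.norm(a-b),'eye along',d@u,'lat',d@[.974,.225,0])
# knob/collar/shank in tool frame
c=lambda x,y:(240+x/5,180+y/4)
print('collar L/R at z16',toolray(w,*c(297,385),16.2),toolray(w,*c(523,385),16.2),'collar mouth edge',toolray(w,*c(410,318),16.2))
print('knob top L/R',toolray(w,*c(324,545),-27.8),toolray(w,*c(505,545),-27.8),'mouth edge',toolray(w,*c(413,497),-27.8))
E
```

```text
hole [ 587.7 -182.3   51. ] ear w 59.64943499463229 eye along -6.940018755921561 lat -0.6216766111572823
hole [ 587.4 -182.    51. ] ear w 59.55226060858193 eye along -4.567115280988673 lat -0.5434863334728196
collar L/R at z16 [-13.   -3.1  16.2] [12.4 -3.1 16.2] collar mouth edge [ -0.3 -13.1  16.2]
knob top L/R [ -8.1  -1.1 -27.8] [  8.4  -1.1 -27.8] mouth edge [ -0.   -7.3 -27.8]
```

```bash
python3 -m handwheel '[[[0,-0.002,0],[-0.5,-0.5,1],0.1],[[0.002,-0.002,0],[-0.3,-0.5,1.5],0.1],[[0.002,0,0],[-0.2,-0.5,1.5],0.1],[[0,0,0],[0,-0.5,1.5],0.1],[[0,0,0],[0,-0.5,1.5],0.1],[[0,0,0],[0,-0.3,1.5],0.1],[[0,0,0],[0,0,0],0.1],[[0,0,0],[0,0,0],0.1],[[0,0,0],[0,0,0],0.1],[[0,0,0],[0,0,0],0.1]]'
python3 -c "
from h import *
pin()"
```

```text
t: 30.08
ee_pos: [589.9, -183.0, 91.8]
orientation: [3.115, 0.355, 0.006]
ft_force: [-2.0, 0.7, 6.4]
width: 17.2
t 30.0833 p [ 589.9 -183.    91.8] yaw 12.99 z [ 0.005 -0.006 -1.   ] F [-2.   0.7  6.4] M [ 0.13  0.58 -0.04] w 17.2 q [-0.32  0.56  1.72 -0.01  0.86 -0.54]
nose along 2.2 lat 1.4 z 24.6 F tool [-1.8 -1.1 -6.5]
```

```bash
python3 -m handwheel '[[[0.002,-0.002,0],[-0.8,-0.6,0],0.1],[[0.002,-0.002,0],[-0.8,-0.6,0],0.1],[[0.002,-0.002,0],[-0.8,-0.6,0],0.1],[[0,0,0],[-0.5,-0.5,1.5],0.1],[[0,0,0],[-0.5,-0.5,1.5],0.1],[[0,0,0],[-0.3,-0.3,1.5],0.1],[[0,0,0],[0,0,0],0.1],[[0,0,0],[0,0,0],0.1],[[0,0,0],[0,0,0],0.1],[[0,0,0],[0,0,0],0.1]]'
python3 -c "
from h import *
pin()"
```

```text
t: 30.92
ee_pos: [589.4, -182.7, 91.2]
orientation: [3.116, 0.356, 0.007]
ft_force: [-2.4, 1.0, 5.4]
width: 17.0
t 30.9167 p [ 589.4 -182.7   91.2] yaw 13.03 z [ 0.005 -0.005 -1.   ] F [-2.4  1.   5.4] M [ 0.15  0.43 -0.02] w 17.0 q [-0.32  0.56  1.72 -0.    0.86 -0.54]
nose along 1.7 lat 1.1 z 24.0 F tool [-2.1 -1.5 -5.4]
```

```bash
python3 -m handwheel '[[[0.004,-0.004,0],[-1,-1,0],0.1],[[0.004,-0.004,0],[-1,-1,0],0.1],[[0.004,-0.004,0],[-0.8,-1,1],0.1],[[0,0,0],[-0.5,-0.5,2],0.1],[[0,0,0],[-0.5,-0.5,2],0.1],[[0,0,0],[-0.3,-0.3,2],0.1],[[0,0,0],[-0.3,-0.3,2],0.1],[[0,0,0],[0,0,0],0.1],[[0,0,0],[0,0,0],0.1],[[0,0,0],[0,0,0],0.1]]'
python3 -c "
from h import *
pin()"
```

```text
t: 31.75
ee_pos: [589.5, -182.8, 89.8]
orientation: [3.119, 0.359, -0.001]
ft_force: [-1.6, 0.4, 5.1]
width: 17.0
t 31.75 p [ 589.5 -182.8   89.8] yaw 13.12 z [-0.    -0.002 -1.   ] F [-1.6  0.4  5.1] M [ 0.17  0.21 -0.  ] w 17.0 q [-0.32  0.56  1.72 -0.    0.86 -0.55]
nose along 1.5 lat 0.8 z 22.6 F tool [-1.5 -0.8 -5.1]
```

```bash
python3 - <<'E'
from h import *
p=snap('wrist','w14.png')
a=cv2.imread('pics/w14.png')
cv2.imwrite('pics/c18.png',cv2.resize(a[180:330,240:400],None,fx=5,fy=4,interpolation=cv2.INTER_CUBIC)[:600])
E
```

```text
(no output)
```

View pics/c18.png

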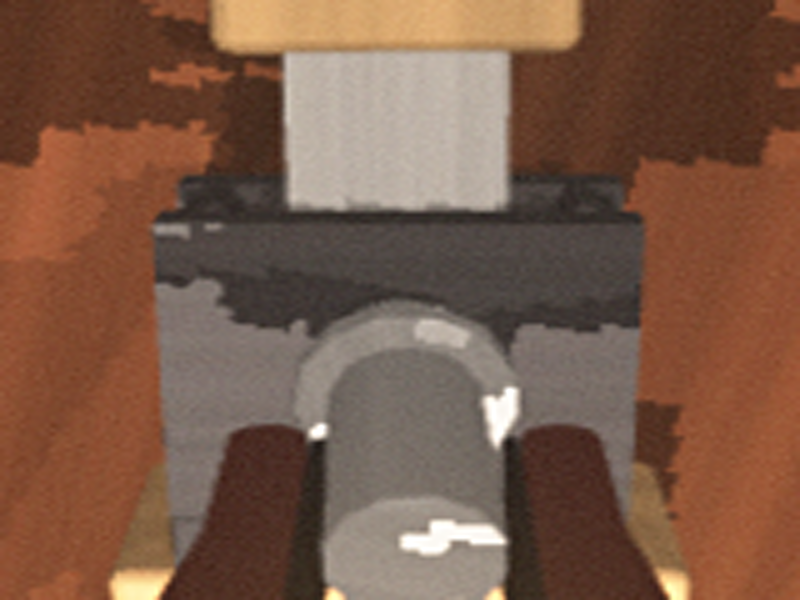

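```bash
python3 - <<'E'
from h import *
np.set_printoptions(precision=1,suppress=True)
w=ctrl.get_image('wrist');p=w
f=lambda x,y,z:atz(p,240+x/5,180+y/4,z,True)
u=np.array([.225,-.974,0]);a,b=f(155,217,51),f(643,217,51);hole=(a+b)/2+20*u
m=f(397,51,42);d=m+40*u-hole;print('hole',hole,'ear w',np.linalg.norm(a-b),'eye along',d@u,'lat',d@[.974,.225,0])
c=lambda x,y:(240+x/5,180+y/4)
print('collar L/R',toolray(w,*c(296,390),16.2),toolray(w,*c(523,390),16.2),'mouth edge',toolray(w,*c(408,316),16.2))
print('knob L/R',toolray(w,*c(324,545),-27.8),toolray(w,*c(505,545),-27.8),'mouth edge',toolray(w,*c(413,496),-27.8))
pin()
E
```

```text
hole [ 587.4 -181.8   51. ] ear w 59.39374927559536 eye along -3.898905834111008 lat -0.27372296365661913
collar L/R [-13.2  -2.4  16.2] [12.4 -2.4 16.2] mouth edge [ -0.6 -13.4  16.2]
knob L/R [ -8.2  -1.1 -27.8] [  8.3  -1.1 -27.8] mouth edge [ -0.1  -7.4 -27.8]
t 31.85 p [ 589.5 -182.8   89.8] yaw 13.12 z [-0. -0. -1.] F [-2.1  0.2  6.3] M [0.1 0.3 0. ] w 17.0 q [-0.3  0.6  1.7 -0.   0.9 -0.6]
nose along 1.5 lat 0.8 z 22.6 F tool [-2.  -0.7 -6.3]
```

The pin has tilted about 2.5° in the grip, with its nose towards the mouth. I'll lean the tool to stand the pin upright while going down gently.

```bash
python3 -m handwheel '[[[-0.01,0,0],[-0.5,-0.5,0],0.1],[[-0.01,0,0],[-0.5,-0.5,0.5],0.1],[[-0.01,0,0],[-0.5,-0.5,0.5],0.1],[[-0.01,0,0],[-0.5,-0.5,1.5],0.1],[[-0.01,0,0],[-0.3,-0.5,1.5],0.1],[[0,0,0],[-0.3,-0.3,1.5],0.1],[[0,0,0],[0,0,1.5],0.1],[[0,0,0],[0,0,0],0.1],[[0,0,0],[0,0,0],0.1],[[0,0,0],[0,0,0],0.1]]'
python3 - <<'E'
from h import *
pin()
p=snap('wrist','w15.png')
a=cv2.imread('pics/w15.png')
cv2.imwrite('pics/c19.png',cv2.resize(a[180:330,240:400],None,fx=5,fy=4,interpolation=cv2.INTER_CUBIC)[:600])
E
```

```text
t: 32.68
ee_pos: [591.1, -183.1, 89.4]
orientation: [3.062, 0.354, 0.02]
ft_force: [-1.0, -0.0, 6.4]
width: 16.9
t 32.6833 p [ 591.1 -183.1   89.4] yaw 13.22 z [ 0.02  -0.058 -0.998] F [-1.  -0.   6.4] M [ 0.05  0.28 -0.05] w 16.9 q [-0.29  0.55  1.74 -0.07  0.81 -0.48]
nose along 6.1 lat 2.8 z 22.3 F tool [-1.   0.2 -6.4]
```

View pics/c19.png

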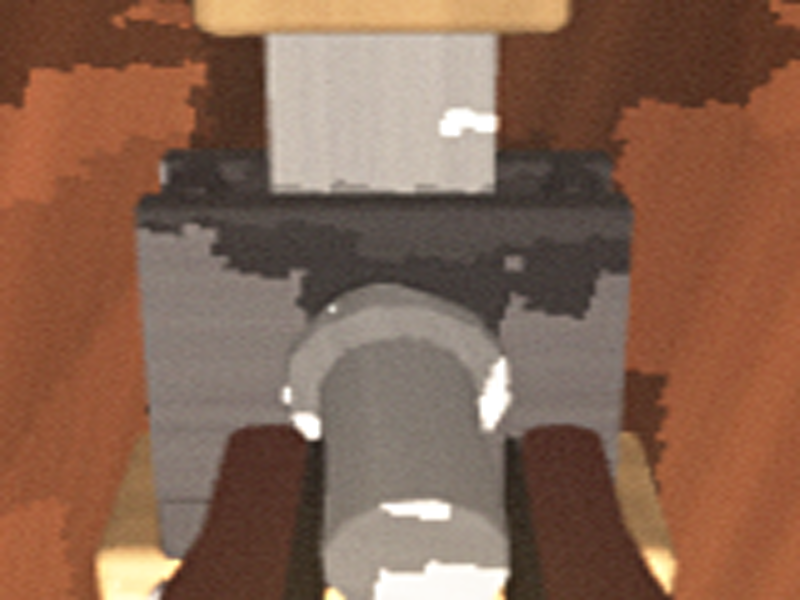

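```bash
python3 - <<'E'
from h import *
from math import *
plan([587.9,-181.5,89.4],radians(13),n=6)
E
```

```text
n 6 dworld [-3.2  1.6  0.1] turn [ 0.061 -0.006  0.004] tool shift if no turn [-2.73 -2.25 -0.21]
[[0.0101, -0.0011, 0.0006],[-0.5, -0.4, -0.0]]
[[0.0101, -0.0011, 0.0006],[-0.5, -0.4, -0.0]]
[[0.0101, -0.0011, 0.0006],[-0.5, -0.4, -0.0]]
[[0.0101, -0.0011, 0.0006],[-0.5, -0.4, -0.0]]
[[0.0101, -0.0011, 0.0006],[-0.5, -0.4, -0.0]]
[[0.0101, -0.0011, 0.0006],[-0.5, -0.4, -0.0]]
```

```bash
python3 -m handwheel '[[[0.01,-0.001,0],[-0.8,-0.8,0],0.1],[[0.01,-0.001,0],[-0.8,-0.8,0],0.1],[[0.01,-0.001,0],[-0.8,-0.8,0],0.1],[[0.01,-0.001,0],[-0.8,-0.8,0],0.1],[[0.01,-0.001,0],[-0.8,-0.8,0],0.1],[[0.01,-0.001,0],[-0.8,-0.8,0],0.1],[[0,0,0],[-0.5,-0.5,0],0.1],[[0,0,0],[0,0,0],0.1],[[0,0,0],[0,0,0],0.1],[[0,0,0],[0,0,0],0.1]]'
python3 - <<'E'
from h import *
from math import *
pin()
plan([587.9,-181.5,89.4],radians(13),n=4)
E
```

```text
t: 33.57
ee_pos: [589.5, -181.3, 89.4]
orientation: [3.12, 0.361, 0.015]
ft_force: [1.5, -1.4, 2.6]
width: 16.9
t 33.5667 p [ 589.5 -181.3   89.4] yaw 13.2 z [ 0.009 -0.    -1.   ] F [ 1.5 -1.4  2.6] M [-0.4  -0.39 -0.02] w 16.9 q [-0.32  0.56  1.73  0.    0.85 -0.55]
nose along 0.1 lat 1.8 z 22.2 F tool [ 1.1  1.7 -2.6]
n 4 dworld [-1.6 -0.2  0. ] turn [ 0.002 -0.009  0.004] tool shift if no turn [-1.63 -0.14 -0.02]
[[0.0006, -0.0023, 0.0009],[-0.4, -0.0, -0.0]]
[[0.0006, -0.0023, 0.0009],[-0.4, -0.0, -0.0]]
[[0.0006, -0.0023, 0.0009],[-0.4, -0.0, -0.0]]
[[0.0006, -0.0023, 0.0009],[-0.4, -0.0, -0.0]]
```

```bash
python3 -m handwheel '[[[0.001,-0.004,0],[-0.8,0,0],0.1],[[0.001,-0.004,0],[-0.8,0,0],0.1],[[0,-0.003,0],[-0.6,0,1],0.1],[[0,0,0],[-0.5,-0.2,1.5],0.1],[[0,0,0],[-0.4,-0.3,2],0.1],[[0,0,0],[-0.3,-0.3,2],0.1],[[0,0,0],[-0.3,-0.3,2],0.1],[[0,0,0],[-0.2,-0.3,2],0.1],[[0,0,0],[0,0,0],0.1],[[0,0,0],[0,0,0],0.1]]'
python3 - <<'E'
from h import *
from math import *
pin()
E
```

```text
t: 34.4
ee_pos: [589.6, -182.4, 87.6]
orientation: [3.114, 0.364, 0.007]
ft_force: [2.5, -0.7, 0.1]
width: 16.9
t 34.4 p [ 589.6 -182.4   87.6] yaw 13.35 z [ 0.005 -0.006 -1.   ] F [ 2.5 -0.7  0.1] M [-0.12 -0.63  0.01] w 16.9 q [-0.32  0.56  1.72 -0.01  0.85 -0.55]
nose along 1.5 lat 1.3 z 20.4 F tool [ 2.2  1.3 -0.1]
```

```bash
python3 - <<'E'
from h import *
p=snap('wrist','w16.png')
a=cv2.imread('pics/w16.png')
cv2.imwrite('pics/c20.png',cv2.resize(a[180:330,240:400],None,fx=5,fy=4,interpolation=cv2.INTER_CUBIC)[:600])
p=snap('scene','s16.png');a=cv2.imread('pics/s16.png');cv2.imwrite('pics/c21.png',cv2.resize(a[190:290,180:300],None,fx=6,fy=6,interpolation=cv2.INTER_CUBIC))
E
```

```text
(no output)
```

View pics/c20.png

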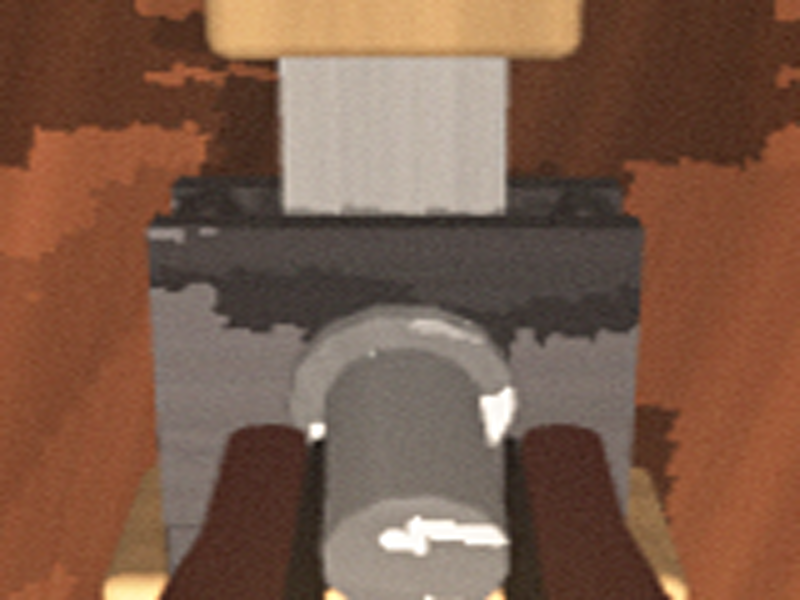

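View pics/c21.png

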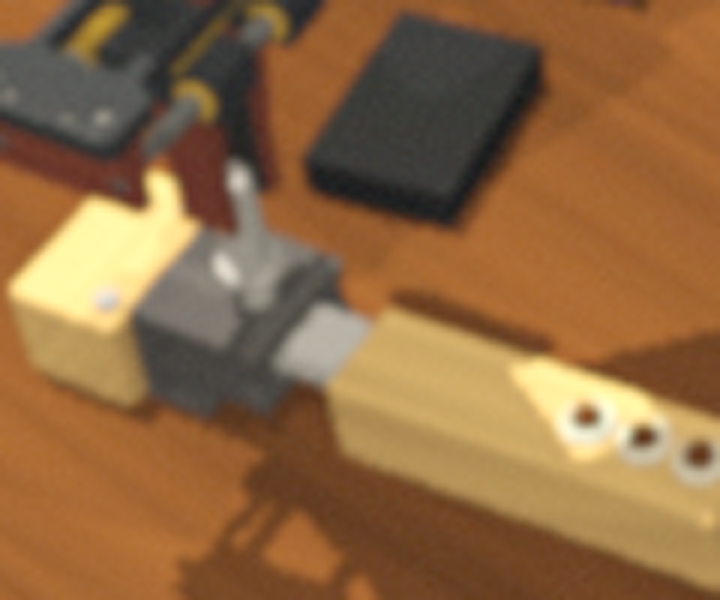

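```bash
cat >> h.py <<'E'
def meas(w,ear,bar,col,knob,off=(240,180),sc=(5,4)):
    c=lambda x,y:(off[0]+x/sc[0],off[1]+y/sc[1]);f=lambda x,y,z:atz(w,*c(x,y),z,True)
    u=np.array([.225,-.974,0]);a,b=f(*ear[0],51),f(*ear[1],51);hole=(a+b)/2+20*u
    m=f(*bar,42);d=m+40*u-hole;print('hole',hole.round(1),'eye along %.1f lat %.1f'%(d@u,d@[.974,.225,0]))
    L,Rr,M=[toolray(w,*c(*x),16.2) for x in col];print('collar x %.1f (w %.1f) y %.1f'%((L[0]+Rr[0])/2,Rr[0]-L[0],M[1]+13))
    L2,R2,M2=[toolray(w,*c(*x),-27.8) for x in knob];print('knob x %.1f (w %.1f) y %.1f'%((L2[0]+R2[0])/2,R2[0]-L2[0],M2[1]+9))
    o=ctrl.get_obs();Rt=R.from_rotvec(o['orientation']).as_matrix()
    k=np.array([(L2[0]+R2[0])/2,M2[1]+9,-27.8]);cc=np.array([(L[0]+Rr[0])/2,M[1]+13,16.2]);K=o['ee_pos']+Rt@k;C=o['ee_pos']+Rt@cc;ax=(C-K)/np.linalg.norm(C-K)
    for z in(51,35,K[2]-95):
        X=K+ax*(z-K[2])/ax[2];dd=X-np.array([587.6,-182.3,z]);print('pin axis at z%.0f along %.1f lat %.1f'%(z,dd@u,dd@[.974,.225,0]))
E
python3 - <<'E'
from h import *
w=ctrl.get_image('wrist')
meas(w,[(150,221),(643,221)],(394,57),[(291,390),(518,390),(405,320)],[(324,545),(508,545),(414,496)])
pin()
E
```

```text
hole [ 587.6 -181.7   51. ] eye along -3.3 lat -0.4
collar x -1.0 (w 25.6) y 0.1
knob x 0.2 (w 16.8) y 1.6
pin axis at z51 along 0.4 lat 0.7
pin axis at z35 along 0.0 lat 0.4
pin axis at z20 along -0.4 lat 0.0
t 34.55 p [ 589.9 -182.5   87.6] yaw 13.35 z [ 0.005 -0.006 -1.   ] F [-0.1 -1.5  2.7] M [-0.19 -0.32 -0.03] w 17.1 q [-0.32  0.56  1.72 -0.01  0.85 -0.55]
nose along 1.7 lat 1.6 z 20.4 F tool [-0.4  1.5 -2.7]
```

```bash
python3 -m handwheel '[[[0,0,0],[-0.5,-0.3,0],0.1],[[0,0,0],[-0.5,-0.3,0],0.1],[[0,0,0],[-0.4,-0.3,1],0.1],[[0,0,0],[-0.3,-0.3,2],0.1],[[0,0,0],[-0.3,-0.3,2],0.1],[[0,0,0],[-0.3,-0.3,2.5],0.1],[[0,0,0],[-0.3,-0.3,2.5],0.1],[[0,0,0],[-0.3,-0.3,2.5],0.1],[[0,0,0],[-0.3,-0.3,2.5],0.1],[[0,0,0],[-0.3,-0.3,2.5],0.1]]'
python3 - <<'E'
from h import *
from math import *
pin()
E
```

```text
t: 35.38
ee_pos: [590.9, -184.2, 80.9]
orientation: [3.105, 0.367, 0.022]
ft_force: [-2.6, -0.1, 21.7]
width: 17.4
t 35.3833 p [ 590.9 -184.2   80.9] yaw 13.48 z [ 0.016 -0.013 -1.   ] F [-2.6 -0.1 21.7] M [-0.06  0.56  0.01] w 17.4 q [-0.32  0.57  1.73 -0.01  0.82 -0.55]
nose along 4.2 lat 2.7 z 13.7 F tool [ -2.3  -0.2 -21.7]
```

```bash
python3 -m handwheel '[[[0.004,-0.005,0],[-1,-0.8,-0.5],0.1],[[0.004,-0.005,0],[-1,-0.8,0],0.1],[[0.004,-0.005,0],[-1,-0.8,0],0.1],[[0,-0.003,0],[-0.8,-0.8,0],0.1],[[0,0,0],[-0.5,-0.5,0],0.1],[[0,0,0],[0,0,0],0.1],[[0,0,0],[0,0,0],0.1],[[0,0,0],[0,0,0],0.1],[[0,0,0],[0,0,0],0.1],[[0,0,0],[0,0,0],0.1]]'
python3 - <<'E'
from h import *
from math import *
pin()
p=snap('wrist','w17.png')
a=cv2.imread('pics/w17.png')
cv2.imwrite('pics/c22.png',cv2.resize(a[180:330,240:400],None,fx=5,fy=4,interpolation=cv2.INTER_CUBIC)[:600])
E
```

```text
t: 36.22
ee_pos: [589.2, -182.0, 81.5]
orientation: [3.113, 0.367, 0.001]
ft_force: [3.2, -1.8, 2.2]
width: 17.4
t 36.2167 p [ 589.2 -182.    81.5] yaw 13.46 z [ 0.001 -0.007 -1.   ] F [ 3.2 -1.8  2.2] M [-0.22 -0.76 -0.06] w 17.4 q [-0.32  0.57  1.73 -0.01  0.84 -0.55]
nose along 1.0 lat 0.7 z 14.3 F tool [ 2.7  2.5 -2.2]
```

View pics/c22.png

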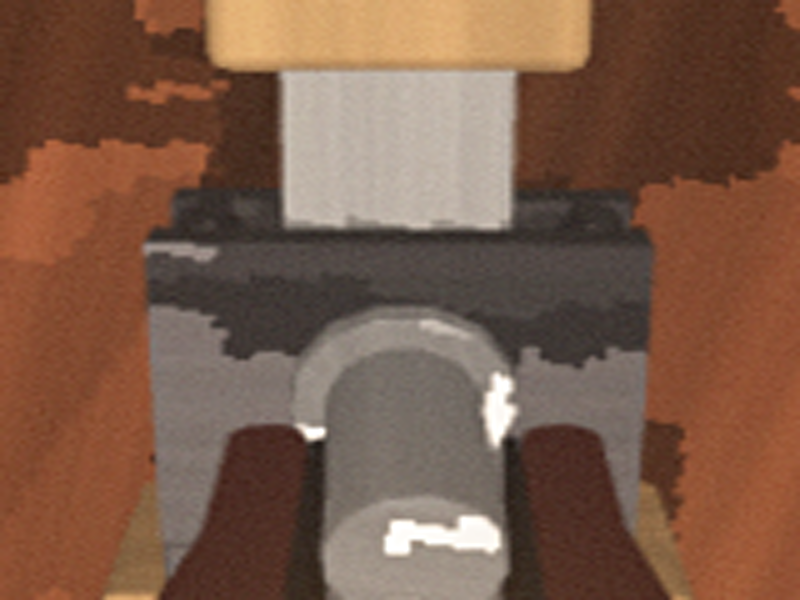

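```bash
python3 -m handwheel '[[[0,0,0],[0,0,1],0.1],[[0,0,0],[-0.2,0,2],0.1],[[0.001,-0.001,0],[-0.3,-0.3,2],0.1],[[0.001,-0.002,0],[-0.4,-0.4,2.5],0.1],[[0.001,-0.002,0],[-0.4,-0.4,2.5],0.1],[[0.001,-0.002,0],[-0.4,-0.4,2.5],0.1],[[0.001,-0.002,0],[-0.4,-0.4,2.5],0.1],[[0.001,-0.002,0],[-0.4,-0.4,2.5],0.1],[[0.001,-0.002,0],[-0.4,-0.4,2.5],0.1],[[0.001,-0.002,0],[-0.4,-0.4,2.5],0.1]]'
python3 - <<'E'
from h import *
from math import *
pin()
E
```

```text
t: 37.1
ee_pos: [590.9, -181.9, 74.3]
orientation: [3.113, 0.369, -0.007]
ft_force: [-2.0, -1.2, 19.5]
width: 16.9
t 37.1 p [ 590.9 -181.9   74.3] yaw 13.51 z [-0.004 -0.007 -1.   ] F [-2.  -1.2 19.5] M [-0.04  0.37 -0.  ] w 16.9 q [-0.31  0.58  1.72 -0.01  0.84 -0.54]
nose along 1.3 lat 2.0 z 7.1 F tool [ -2.3   0.8 -19.5]
```

```bash
python3 -m handwheel '[[[0.001,0,0],[-1,0,0],0.1],[[0,0,0],[-0.8,0,0],0.1],[[0,0,0],[-0.5,0,1],0.1],[[0,0,0],[-0.3,-0.2,2],0.1],[[0,0,0],[-0.3,-0.2,2.5],0.1],[[0,0,0],[-0.3,-0.2,2.5],0.1],[[0,0,0],[-0.3,-0.2,2.5],0.1],[[0,0,0],[0,0,0],0.1],[[0,0,0],[0,0,0],0.1],[[0,0,0],[0,0,0],0.1]]'
python3 - <<'E'
from h import *
from math import *
pin()
p=snap('wrist','w18.png')
a=cv2.imread('pics/w18.png')
cv2.imwrite('pics/c23.png',cv2.resize(a[180:330,240:400],None,fx=5,fy=4,interpolation=cv2.INTER_CUBIC)[:600])
p=snap('scene','s18.png');a=cv2.imread('pics/s18.png');cv2.imwrite('pics/c24.png',cv2.resize(a[190:290,180:300],None,fx=6,fy=6,interpolation=cv2.INTER_CUBIC))
E
```

```text
t: 37.93
ee_pos: [588.9, -181.2, 73.1]
orientation: [3.114, 0.369, -0.0]
ft_force: [3.0, 0.3, 4.2]
width: 16.8
t 37.9333 p [ 588.9 -181.2   73.1] yaw 13.52 z [ 0.    -0.006 -1.   ] F [3.  0.3 4.2] M [-0.03 -0.75  0.04] w 16.8 q [-0.31  0.58  1.73 -0.01  0.83 -0.55]
nose along 0.1 lat 0.6 z 6.0 F tool [ 3.   0.5 -4.2]
```

View pics/c23.png

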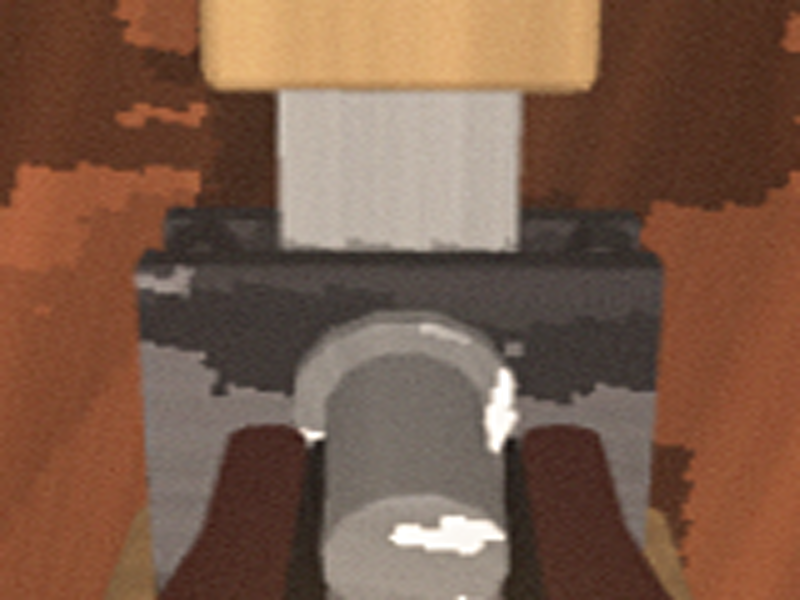

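View pics/c24.png

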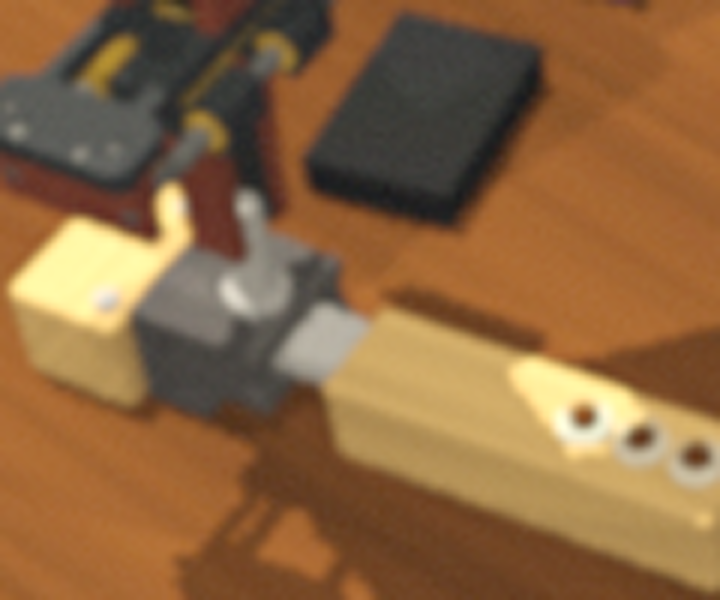

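```bash
python3 -m handwheel '[[[0,0,0],[0,0,1.5],0.1],[[0,0,0],[0,0,1.5],0.1],[[0,0,0],[0,0,1.5],0.1],[[0,0,0],[0,0,1.5],0.1],[[0,0,0],[-0.2,0,1.5],0.1],[[0,0,0],[-0.2,0,1.5],0.1],[[0,0,0],[-0.2,0,1.5],0.1],[[0,0,0],[-0.2,0,1.5],0.1],[[0,0,0],[-0.2,0,1.5],0.1],[[0,0,0],[-0.2,0,1.5],0.1]]'
python3 - <<'E'
from h import *
pin()
s=ctrl.get_image('scene')
for z in (101,103,106): print((proj(s,[587.9,-181.8,z])-[180,190])*6)
E
```

```text
t: 38.87
ee_pos: [589.4, -181.6, 72.9]
orientation: [3.113, 0.37, 0.001]
ft_force: [-3.0, 2.6, 18.1]
width: 17.1
t 38.8667 p [ 589.4 -181.6   72.9] yaw 13.55 z [ 0.001 -0.006 -1.   ] F [-3.   2.6 18.1] M [0.34 0.21 0.01] w 17.1 q [-0.32  0.58  1.73 -0.01  0.83 -0.55]
nose along 0.6 lat 1.0 z 5.7 F tool [ -2.4  -3.1 -18.1]
[234.48566929 202.7955241 ]
[233.68700879 199.11175256]
[232.4851415  193.56821489]
```

The descent stopped firmly at TCP z 72.9 (seated predicts 73.2), and the knob-top row in the scene view matches z = 101. I'll relax, open and retreat straight up.

```bash
python3 -m handwheel '[[[0,0,0],[-0.3,0,-0.3],0.1],[[0,0,0],[0,0,0],0.1],[[0,0,0],[0,0,0],0.5],[[0,0,0],[0,0,0],0.5],[[0,0,0],[0,0,0],0.5],[[0,0,0],[0,0,0],0.5],[[0,0,0],[0,0,0],0.5],[[0,0,0],[0,0,0],0.5],[[0,0,0],[0,0,0],0.5],[[0,0,0],[0,0,0],0.5]]'
python3 -m handwheel '[[[0,0,0],[0,0,-6],0.5],[[0,0,0],[0,0,-10],0.5],[[0,0,0],[0,0,-15],0.5],[[0,0,0],[0,0,-20],0.5],[[0,0,0],[0,0,-20],0.5],[[0,0,0],[0,-10,-20],0.5],[[0,0,0],[0,-15,-15],0.5],[[0,0,0],[0,-15,0],0.5],[[0,0,0],[0,0,0],0.5],[[0,0,0],[0,0,0],0.5]]'
python3 - <<'E'
from h import *
np.set_printoptions(precision=1,suppress=True)
st()
for n in ['wrist','scene','top']:
    p=snap(n,n+'20.png')
    for q in ['pin_grip','swing_eye','fork_hole']:
        for f in ctrl.spot_point(p,q)[:2]:print(n,q,round(f['score'],2),toW(p,f['position']))
    a=cv2.imread('pics/%s20.png'%n)
    if n=='scene':cv2.imwrite('pics/c25.png',cv2.resize(a[190:290,180:300],None,fx=6,fy=6,interpolation=cv2.INTER_CUBIC))
    if n=='wrist':cv2.imwrite('pics/c26.png',cv2.resize(a[180:380,230:430],None,fx=4,fy=3,interpolation=cv2.INTER_CUBIC))
E
```

```text
t: 39.75
ee_pos: [583.1, -180.6, 68.8]
orientation: [3.118, 0.371, -0.019]
ft_force: [0.2, -0.7, 0.5]
width: 43.7
t: 40.58
ee_pos: [575.4, -140.1, 185.8]
orientation: [3.117, 0.37, -0.013]
ft_force: [-0.2, -0.4, 0.2]
width: 43.3
t 40.5833 p [ 575.4 -140.1  185.8] yaw 13.53 z [-0. -0. -1.] F [-0.2 -0.4  0.2] M [-0.1 -0.1 -0. ] w 43.3 q [-0.3  0.4  1.7 -0.   1.  -0.5]
wrist pin_grip 0.73 [ 589.9 -182.7   81.8]
wrist fork_hole 0.66 [ 586.1 -183.7   51.8]
scene pin_grip 0.76 [577.8 411.2  30. ]
scene pin_grip 0.7 [ 584.6 -183.5   78.6]
scene swing_eye 0.62 [ 588.7 -182.1   35.9]
scene swing_eye 0.59 [ 142.  -326.4   38. ]
scene fork_hole 0.76 [ 583.5 -181.8   53.2]
top pin_grip 0.6 [603.6 417.3   2. ]
top pin_grip 0.53 [583.6 414.9  24.3]
top swing_eye 0.89 [ 144.5 -324.3   33.9]
```

View pics/c25.png

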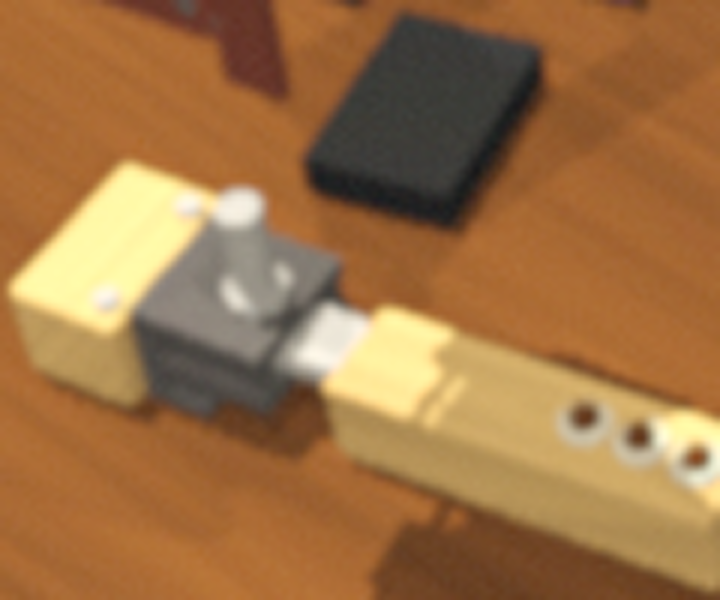

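View pics/c26.png

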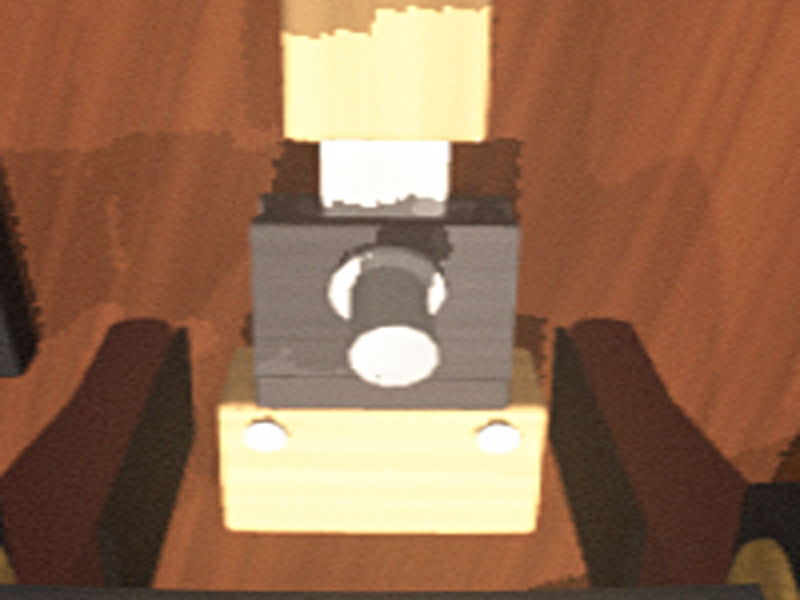

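View pics/top20.png

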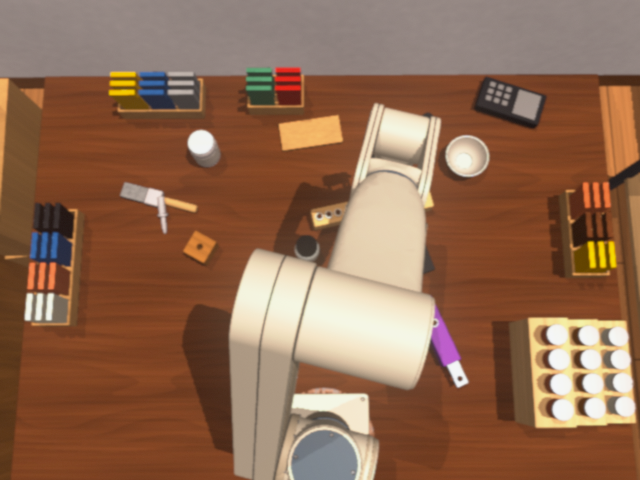

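The fit looks good. But the look-alike pin, standing at (159,230) in the first top view, now lies leaning on the brush. I'll check when that happened.

```bash
python3 - <<'E'
import cv2,numpy as np
ims=[]
for f in ['scene0','scene4','s5','s6','s8','scene20']:
    a=cv2.imread('pics/%s.png'%f)[290:470,390:500]; a=cv2.resize(a,None,fx=2.4,fy=1.6*1.0);cv2.putText(a,f,(5,20),0,.6,(255,255,255),1);ims.append(a)
for f in ['top0','t1','top4']:
    a=cv2.imread('pics/%s.png'%f)[170:280,110:230]; a=cv2.resize(a,(264,288));cv2.putText(a,f,(5,20),0,.6,(255,255,255),1);ims.append(a)
g=np.vstack([np.hstack(ims[0:3]),np.hstack(ims[3:6])]);cv2.imwrite('pics/cmp.png',g);cv2.imwrite('pics/cmp2.png',np.hstack(ims[6:]))
E
```

```text
(no output)
```

View pics/cmp.png

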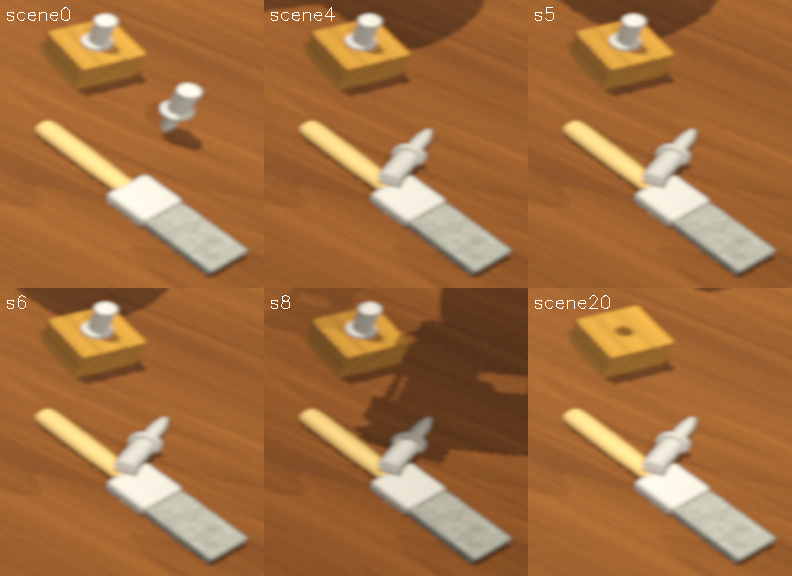

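View pics/cmp2.png

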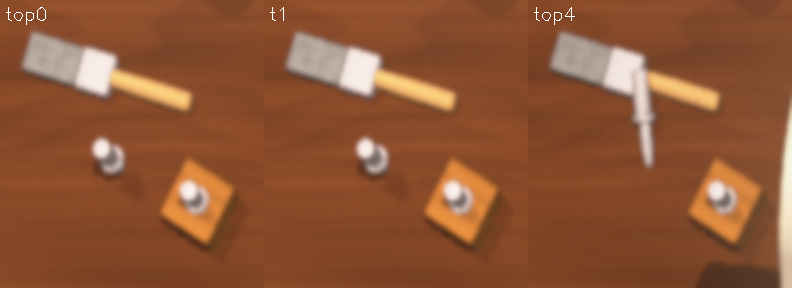

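The look-alike pin fell on its own before t = 8 s, balanced on its 5 mm nose, while the robot was over 300 mm away. I'll leave it alone. One last check of the seating and bystanders.

```bash
python3 - <<'E'
from h import *
np.set_printoptions(precision=1,suppress=True)
p=ctrl.get_image('wrist');s=ctrl.get_image('scene');f=lambda x,y,z:atz(p,230+x/4,180+y/3,z,True)
print('tri knob top',tri([ray(p,230+394/4,180+355/3,True),ray(s,180+241/6,190+207/6)]))
print('knob101',f(394,355,101),'collar57',f(388,293,57))
u=np.array([.225,-.974,0]);h=(f(250,222,51)+f(520,222,51))/2+20*u;m=(f(283,140,42)+f(488,140,42))/2;print('hole',h,'eye along',(m+40*u-h)@u)
a=[cv2.imread('pics/%s.png'%n).astype(int) for n in('top0','top20')]
for n,(x0,x1,y0,y1) in dict(can=(185,225,125,170),brush=(118,150,180,208),bar_box=(275,345,112,152),bowl=(442,492,133,182),jar=(290,320,232,264)).items(): print(n,np.abs(a[0]-a[1])[y0:y1,x0:x1].mean())
st()
E
```

```text
tri knob top (array([ 588.1, -180.1,  100.8]), [np.float64(1.4820154257289626), np.float64(1.482015425728807)])
knob101 [ 588.7 -181.5  101. ] collar57 [ 587.8 -182.2   57. ]
hole [ 586.9 -182.3   51. ] eye along -2.711449151458447
can 7.910185185185185
brush 9.151785714285714
bar_box 7.934642857142857
bowl 8.493469387755102
jar 20.388541666666665
t 41.2833 p [ 575.2 -140.7  185.2] yaw 13.46 z [-0. -0. -1.] F [-1.2  0.4 -0.3] M [-0.  -0.1 -0. ] w 44.2 q [-0.3  0.4  1.7 -0.   1.  -0.5]
```

View pics/scene20.png

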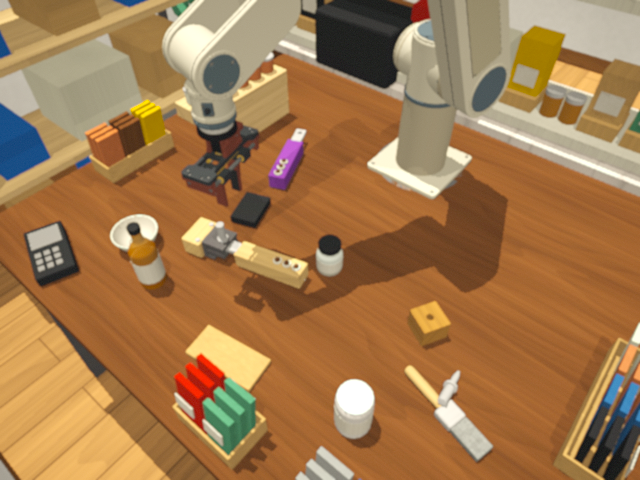

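```bash
python3 -c "
from workcell import ctrl
print(ctrl.close_job())"
```

```text
the job is handed in; nothing more can be done
None
```

The pin is in and I've handed the job in at about 41 s of the 72 s allowed. I slid the oak arm's tongue between the fork's ears until the buffer gave, then let go. I took the pin from the wooden rest and worked it down through both ears and the eye, with a peak reading of 22 N, until the collar stopped it. Then I opened the gripper and drew away.

**Last checks**
- **Seating:** the descent stopped firmly at TCP z 72.9, where a seated collar predicts 73.2. The knob top triangulated at 100.8 mm against 101 for a flush collar, though the two camera rays missed each other by 1.5 mm. The knob and collar sit within about 1.5 mm of the hole axis.
- **Release:** force reads about zero, and the gripper is open and clear.
- **Bystanders:** all appear where they started. The jar's image patch changed most, which I put down to the robot's shadow.

**What disagreed**
- **Eye position:** the bar's front edge puts the eye about 2.7 mm short of the axis. An earlier reading of that kind was about 1 mm off, and the play in the eye and ear holes allows up to 2.5 mm.
- **Pin tilt and drift:** the pin tilted about 2.5° in the grip on the way down. The tool drifted a few millimetres in x and y, so I paused and straightened it several times.
- **Look-alike pin:** it toppled on its own before 8 s, while the robot was more than 300 mm away. It now leans on the brush, and I left it there.

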